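# Size a kiln prop on the stepped gauge and sort it

## Task

Size the fired-clay kiln prop that lies on the turntable: push it straight down over the stepped gauge, sliding the brass tell-tale plate down ahead of it, until it stops on its step, pressing it home firmly (about 10 N) but gently because fired clay chips. Then lift it off, leaving the tell-tale where the prop left it, and without dropping it set it flat over the peg whose block has as many dots as the step it stopped on (one for the top step, two for the middle, three for the bottom). Leave the other props, the bowl and the mallet where they are, and let go at the end.

Things in the scene. Friction and masses are not known exactly. Their poses are not given: they have to be found in the camera images.
- prop_a: one of three fired-clay kiln props: thick-walled plain tubes, 54 mm outside diameter, 24 mm high, about 80 g, alike outside. Their bores differ (small, middle, large, between 23 and 35 mm) and which prop has which bore is not told. Origin: centre of the underside, z up along the bore
- prop_b: one of three fired-clay kiln props: thick-walled plain tubes, 54 mm outside diameter, 24 mm high, about 80 g, alike outside. Their bores differ (small, middle, large, between 23 and 35 mm) and which prop has which bore is not told. Origin: centre of the underside, z up along the bore
- prop_c: one of three fired-clay kiln props: thick-walled plain tubes, 54 mm outside diameter, 24 mm high, about 80 g, alike outside. Their bores differ (small, middle, large, between 23 and 35 mm) and which prop has which bore is not told. Origin: centre of the underside, z up along the bore
- wheel: grey round turntable 180 mm in diameter, does not turn; flat top 35 mm above the table, the prop to be sized lies somewhere on it. Origin: centre of the underside, on the table
- gauge: upright stepped aluminium mandrel on a dark steel foot 170 x 100 x 12 mm, fixed. Origin: on the table, on the mandrel's axis, z up. A prop stops somewhere on one of three tapered steps, its underside then 57 to 67 mm (top step, one), 43 to 53 mm (middle, two) or 29 to 39 mm (bottom, three) above the table, and has 1 mm or more clearance all round on the land above. Press home with about 10 N; over 25 N chips it
- gauge_tip (a point): tip of the mandrel, 86 mm above the table. Below it a nose widens to 18 mm diameter at 80 mm height, then lands of 18, 25, 32 and 40 mm diameter joined by tapered steps 10 mm high (67 to 57, 53 to 43 and 39 to 29 mm above the table)
- post_top (a point): top of the tell-tale's post: 10 mm thick, 107 mm high, 78 mm from the mandrel's axis on the gauge's +x side. Behind it, 94 mm from the axis, a 30 mm wide dotted strip, 77 mm high
- telltale (a joint): how far (m) the tell-tale plate is pushed down. Top face 76 mm above the table at 0; starts at 0 to 4 mm; end stop at 50 mm. It slides stiffly (about 4.5 N, far more than a prop's weight) and stays where it is left; reads 9 to 19, 23 to 33 or 37 to 47 mm with a prop stopped on step one, two or three
- telltale_top (a point): centre of the top face of the brass tell-tale plate, on the mandrel's axis: a flat ring around the mandrel, 51 mm outside, 41 mm inside, 5 mm thick, on a 10 mm wide arm from the post (gauge's +x side)
- peg_1 (a point): top face of the peg block marked with one dot (10 mm black discs in a row along two opposite edges), at the foot of its peg; z up. Light-wood block 80 x 80 mm, top face 20 mm above the table, in the middle a dark round peg 14 mm in diameter, 16 mm high; any prop fits loosely over it. The three blocks stand in a row 86 mm apart on a board, in any order; fixed
- peg_2 (a point): top face of the peg block marked with two dots (10 mm black discs in a row along two opposite edges), at the foot of its peg; z up. Light-wood block 80 x 80 mm, top face 20 mm above the table, in the middle a dark round peg 14 mm in diameter, 16 mm high; any prop fits loosely over it. The three blocks stand in a row 86 mm apart on a board, in any order; fixed
- peg_3 (a point): top face of the peg block marked with three dots (10 mm black discs in a row along two opposite edges), at the foot of its peg; z up. Light-wood block 80 x 80 mm, top face 20 mm above the table, in the middle a dark round peg 14 mm in diameter, 16 mm high; any prop fits loosely over it. The three blocks stand in a row 86 mm apart on a board, in any order; fixed
- bat: white plaster slab 100 x 190 mm, 35 mm high, fixed, on which the two other props lie. Origin: centre of the underside
- bowl: small glazed bowl, rim 90 mm across, 45 mm high, a bystander. Origin: centre of the underside
- mallet: wooden clay mallet standing on its 70 x 60 mm head, handle up, 220 mm high, a bystander. Origin: centre of the underside

How it is judged:
By the outcome, as a careful person would: the job done as asked, in the order asked, and still so for the second after the job is handed in, with the robot touching nothing.
It also fails if it takes over 43 s, if anything falls off the work surface, if the arm or the gripper's body presses on something with over 40 N, if the wrist force passes 120 N, or if a joint passes its speed limit or range.

## Robot

A 7-joint arm with a two-finger parallel gripper is mounted at the origin on the work surface. World frame = base frame: x ahead of the robot, y to its left, z up, the work surface at z = 0. Lengths are in m, angles in rad, forces in N, time in s.
With the tool pointing down it reaches from about 0.425 to 0.925 m from the base axis. Payload 6.8 kg.
Tool frame: the origin (TCP) lies on the front face of the gripper's body, between the roots of the fingers; the fingertips stand 73 mm ahead of it and the grasp point (between the pads) lies 54 mm ahead of it; z points along the fingers, y is the direction in which the jaws open and shut (so a half turn about z gives the same grasp; the last joint's range is limited). The gripper opens to 85 mm and grips with 20 to 120 N. Pads are 22 mm wide; open, the fingers measure 114 mm over their backs; the gripper's body (76 mm by 85 mm) begins 54 mm behind the grasp point. The pads swing forward as they close: fully open they stand 13 mm farther back than shut.
Start: joints at [-1.239, 0.477, 0.022, 1.555, -0.011, 1.109, -0.083], TCP at [0.287, 0.611, 0.304] pointing down, gripper open.
Joint ranges: [-2.96, 2.96], [-0.34, 2.1], [-1.41, 1.46], [0.24, 2.44], [-1.37, 4.51], [0.17, 1.92], [-2.96, 2.96]. Speed limits (rad/s): [2.39, 2.39, 3.14, 3.14, 3.14, 3.14, 3.14].

## Interface

Orientations are given as a unit quaternion [w, x, y, z].
In Python, from station import get_obs, read_camera, hand_in, spot_in, cut_out, spot_point gives the robot as it stands. The module is installed in compiled form; this text tells all that it offers.
- The arm moves only by the tool move_arm, never from a script. Its arguments are lists of equal length, an entry for each row: "gripper": the opening, from 0 (shut) to 1 (fully open); "xyz": the shift along the tool's x, y, z in cm, a list of three; "twist": the turn about the tool's z in rad. A call has 1 to 5 rows; each row is the pose to reach, as a shift and turn from the pose commanded when the call began, along the tool's axes at that moment; what a row does not reach only later rows make up. A row lasts 1/12 s, in which the tool goes at most 41.7 mm and 7.16 degrees, less where a joint would pass 70% of its speed; a pose out of reach is approached as far as the arm can. A call with a gripper value outside its range is refused whole. The fingers move at their own pace and stop on an object; "squeeze" is the grip in N (left out, the last holds). Time passes only in rows, so rows that repeat a pose let the fingers close. It gives the time, the measured TCP pose, the force and the opening at its end, in the units of the state.
- get_obs(): the state, without advancing time (a new reading comes with each control period).
- read_camera(name): name is "scene" or "top"; returns a dict with "pixels" (400x640x3 uint8, red, green, blue), "fx", "fy", "cx", "cy" (pixels), "R" (3x3) and "t" (3): a world point X has camera coordinates R X + t. Camera axes: x right, y down, z forward; pixel columns grow to the right and rows downward; lengths in m; the calibration is good to about 2 mm. A picture is of the moment at which its call begins. There is no depth.
- hand_in(): hands the job in, once; it reports no verdict.
Trained networks look in the newest picture that a camera, given by its name, has taken for a name from the list of things; names that differ only in an ending like _2 or _b are one class to them, and where a whole thing is asked for, a point or a joint stands for the part that bears it (a point fixed in the world has none). Each returns a list of dicts, best first, with "p" (0 to 1); they miss things now and then, are a little off and sometimes report something else, mostly with a low value. They report only what shows in the picture. A call takes as long as a camera call.
- spot_in(query, camera): "centre" ([x, y, z] in m, in world coordinates, good to about 4 mm: the middle of the surface that is visible of it).
- cut_out(query, camera): "pixels" (400x640 bool, what is visible of it).
- spot_point(query, camera): "centre" ([x, y, z] in m, in world coordinates, good to about 4 mm: a listed point, or the origin of a listed thing).
The state is a dict: "t": time; "q": joint angles; "joint_vel": joint speeds; "joint_torque": joint torques, N m; "eef_pos": TCP position; "tool_rot": TCP orientation; "contact_force": force on the tool from outside, world axes, zero at the start; "torque": the same for the moment, N m; "gripper_width": opening from 0.0 (shut) to 1.0 (fully open).
Only numpy, scipy, OpenCV 4.12 (cv2) and the standard library are available. Lean on these libraries where they do the work, as an engineer would, in place of code of your own. Each camera call takes 0.05 s, during which the arm holds its last target.

## Working session

There is one attempt and no reset: what is moved stays moved. The work goes in short steps, Python scripts to look and compute and a tool call to move; the robot and the scene stay as the last step left them, time stands still between calls to the robot, and variables do not carry over. Pictures are saved under pics/ and viewed, and the job is handed in when it is done.

Besides the shell and the picture viewer there is one more tool, called after "Request:" as name(argument=value, ...), one argument or row to a line, values as JSON. move_arm: Moves the arm, as the interface text tells. Its arguments: {"type":"object","properties":{"gripper":{"type":"array","items":{"type":"number"}},"xyz":{"type":"array","items":{"type":"array","items":{"type":"number"}}},"twist":{"type":"array","items":{"type":"number"}},"squeeze":{"type":"number"}},"required":["gripper","xyz","twist"]}

```bash
mkdir -p pics; ls; python3 - <<'E'
from station import *
import cv2
o=get_obs()
for k,v in o.items(): print(k,v)
for c in ("scene","top"):
    d=read_camera(c); cv2.imwrite(f"pics/{c}0.png",d["pixels"][:,:,::-1])
    print(c,d["fx"],d["cx"],d["cy"],d["R"],d["t"])
E
```

```text
pics
t 0.0
q [-1.23912364  0.47780309  0.02233527  1.55647313 -0.01150477  1.10925109
 -0.08310306]
joint_vel [ 0.0002341   0.00019819 -0.00138308  0.00052839  0.00035226 -0.00015899
  0.00091614]
joint_torque [ 1.06951550e-04 -5.96452081e+01  1.60866939e+00 -2.81188399e+01
  1.26168964e-02  9.43697611e-03 -1.23814524e-05]
eef_pos [0.28717646 0.61035752 0.30291433]
tool_rot [-1.34007911e-04  2.18108782e-01  9.75924046e-01 -8.93296826e-04]
contact_force [-0.28012815 -0.85202925  0.57457231]
torque [-0.04389902 -0.03573975 -0.01163039]
gripper_width 0.9958883982472677
scene 421.23877652561487 319.8116924630394 200.65128220972954 [[ 0.25802638  0.96610973 -0.00737398]
 [ 0.83745492 -0.22745838 -0.49692247]
 [-0.48175891  0.12204374 -0.86776361]] [-0.16563093 -0.47037278  1.46560235]
top 378.93655333999925 318.4385485962662 197.52289125141922 [[ 0.02842498 -0.9992233  -0.02729136]
 [-0.99912308 -0.02756127 -0.0315189 ]
 [ 0.03074224  0.02816335 -0.99913049]] [0.01551003 0.61092131 1.05278302]
```

View pics/scene0.png

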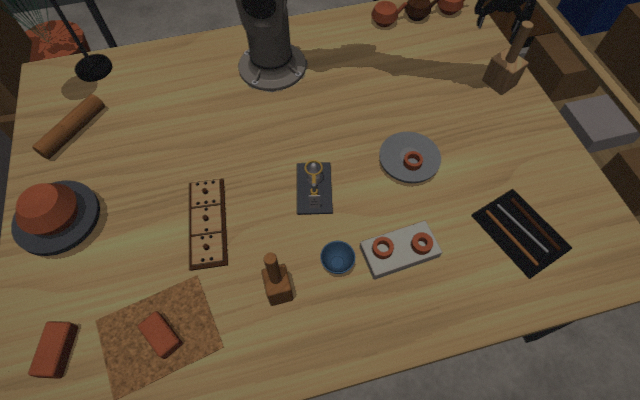

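View pics/top0.png

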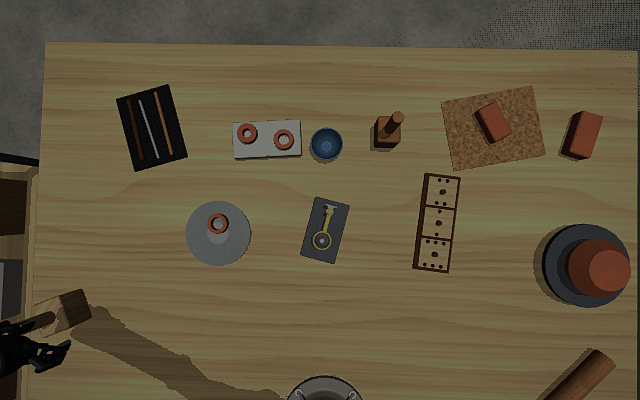

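```bash
python3 - <<'E'
from station import *
for q in ["prop_a","wheel","gauge","gauge_tip","post_top","telltale_top","peg_1","peg_2","peg_3","bowl","mallet","bat"]:
  for c in ("scene","top"):
    for f in (spot_point,):
      try: r=f(q,c)
      except Exception as e: print(q,c,e); continue
      print(q,c,[(round(float(x["p"]),2),[round(float(v),4) for v in x["centre"]]) for x in r[:5]])
E
```

```text
prop_a scene [(0.88, [0.7674, 0.1293, 0.0374]), (0.67, [0.7816, 0.231, 0.038]), (0.65, [0.5318, 0.302, 0.0358])]
prop_a top [(0.85, [0.7797, 0.2293, 0.0383]), (0.79, [0.5318, 0.3047, 0.0381]), (0.66, [0.7682, 0.1361, 0.0349]), (0.41, [0.551, -0.2992, 0.0173])]
wheel scene [(0.65, [0.5483, -0.3012, 0.0244])]
wheel top [(0.79, [0.5051, 0.3071, -0.0017]), (0.32, [0.5503, -0.2999, 0.0169])]
gauge scene [(0.7, [0.4977, 0.02, -0.0018])]
gauge top [(0.88, [0.4911, 0.0203, 0.0057])]
gauge_tip scene [(0.89, [0.4948, 0.0194, 0.0883])]
gauge_tip top [(0.82, [0.4947, 0.0198, 0.0859])]
post_top scene [(0.69, [0.578, 0.0027, 0.1068])]
post_top top [(0.68, [0.5704, 0.001, 0.1059])]
telltale_top scene [(0.53, [0.4953, 0.0221, 0.0734])]
telltale_top top [(0.56, [0.4968, 0.0181, 0.0724])]
peg_1 scene [(0.95, [0.5488, -0.298, 0.0244]), (0.86, [0.4704, -0.284, 0.0228]), (0.76, [0.6382, -0.3038, 0.0171])]
peg_1 top [(0.91, [0.4658, -0.293, 0.0202]), (0.77, [0.6335, -0.3056, 0.0171]), (0.76, [0.5485, -0.299, 0.0202])]
peg_2 scene [(0.95, [0.5488, -0.298, 0.0244]), (0.86, [0.4704, -0.284, 0.0228]), (0.76, [0.6382, -0.3038, 0.0171])]
peg_2 top [(0.91, [0.4658, -0.293, 0.0202]), (0.77, [0.6335, -0.3056, 0.0171]), (0.76, [0.5485, -0.299, 0.0202])]
peg_3 scene [(0.95, [0.5488, -0.298, 0.0244]), (0.86, [0.4704, -0.284, 0.0228]), (0.76, [0.6382, -0.3038, 0.0171])]
peg_3 top [(0.91, [0.4658, -0.293, 0.0202]), (0.77, [0.6335, -0.3056, 0.0171]), (0.76, [0.5485, -0.299, 0.0202])]
bowl scene [(0.89, [0.7599, 0.0149, -0.0016]), (0.69, [0.7686, 0.1282, 0.0344])]
bowl top [(0.78, [0.7578, 0.0172, -0.002])]
mallet scene [(0.83, [0.7928, -0.145, 0.0001])]
mallet top [(0.79, [0.7942, -0.1474, -0.0046]), (0.68, [0.5735, 0.0015, 0.1039])]
bat scene [(0.75, [0.7694, 0.1878, -0.0])]
bat top [(0.81, [0.7708, 0.1856, -0.0049])]
```

```bash
cat > h.py <<'E'
from station import *
import numpy as np, cv2
def back(d,px,z):
    r=np.array([(px[0]-d["cx"])/d["fx"],(px[1]-d["cy"])/d["fy"],1.0])
    R=np.array(d["R"]);t=np.array(d["t"]); C=-R.T@t; v=R.T@r
    return C+v*(z-C[2])/v[2]
def proj(d,X):
    c=np.array(d["R"])@np.array(X)+np.array(d["t"])
    return np.array([d["fx"]*c[0]/c[2]+d["cx"],d["fy"]*c[1]/c[2]+d["cy"]])
def crop(d,uv,h,name,s=8):
    u,v=int(uv[0]),int(uv[1]); p=d["pixels"][max(0,v-h):v+h,max(0,u-h):u+h,::-1]
    cv2.imwrite(name,cv2.resize(p,None,fx=s,fy=s,interpolation=cv2.INTER_CUBIC))
E
python3 - <<'E'
from h import *
for c,pts in (("scene",[(413,160),(314,180),(207,220)]),("top",[(218,224),(325,230),(436,222)])):
    d=read_camera(c)
    ims=[]
    for u,v in pts:
        h=32 if 1 else 0
        if u in(207,436):h=56
        p=d["pixels"][v-h:v+h,u-h:u+h,::-1]
        ims.append(cv2.resize(p,(266,266) if 0 else (384,384),interpolation=cv2.INTER_CUBIC))
    cv2.imwrite(f"pics/{c}_z.png",cv2.resize(np.hstack(ims),(798,266)))
    cv2.imwrite(f"pics/{c}_gauge.png",ims[1]);
    for q in ("prop_a","wheel","gauge","telltale_top","peg_1"):
        for r in cut_out(q,c)[:4]:
            m=np.array(r["pixels"]).astype(np.uint8); ys,xs=np.nonzero(m)
            print(c,q,round(float(r["p"]),2),xs.mean().round(2),ys.mean().round(2),xs.min(),xs.max(),ys.min(),ys.max(),m.sum())
E
```

```text
scene prop_a 0.76 382.1 247.43 372 393 237 258 329
scene prop_a 0.71 421.27 243.82 410 432 233 255 382
scene prop_a 0.57 412.36 160.81 403 422 151 171 288
scene wheel 0.75 408.97 156.38 379 440 131 182 2247
scene wheel 0.43 411.85 160.36 403 421 151 170 262
scene gauge 0.89 313.58 187.84 295 332 160 214 1798
scene gauge 0.37 336.44 256.89 319 354 241 273 883
scene telltale_top 0.72 312.73 176.32 304 321 160 194 161
scene peg_1 0.8 204.84 193.83 191 219 180 207 682
scene peg_1 0.71 206.65 248.39 191 223 232 265 961
scene peg_1 0.59 205.87 220.13 191 222 206 234 814
top prop_a 0.63 246.96 133.13 237 257 123 143 314
top prop_a 0.52 283.29 139.39 273 294 129 150 315
top prop_a 0.5 217.19 223.27 206 228 214 233 301
top prop_a 0.3 267.05 140.26 232 301 119 159 1812
top wheel 0.78 217.18 233.42 186 249 201 265 3026
top wheel 0.42 437.7 222.4 421 454 207 238 889
top gauge 0.69 324.34 229.87 300 348 197 263 2159
top gauge 0.18 246.99 133.29 237 257 123 144 321
top telltale_top 0.63 324.85 229.32 313 333 206 249 212
top telltale_top 0.58 324.25 229.91 300 348 197 263 2184
top peg_1 0.62 437.43 222.29 422 453 207 238 860
top peg_1 0.59 441.46 191.48 426 457 175 208 932
top peg_1 0.55 433.12 253.55 417 449 238 269 892
top peg_1 0.53 217.48 223.55 207 228 215 233 227
```

View pics/scene_z.png

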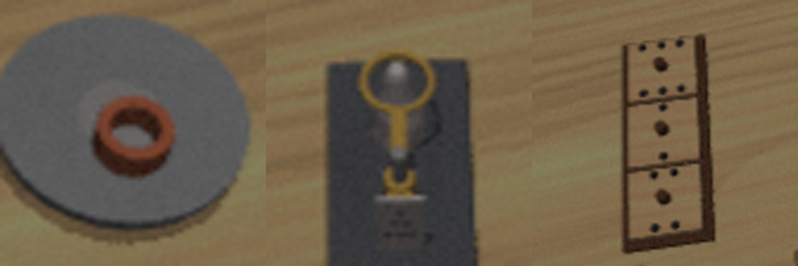

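View pics/top_z.png

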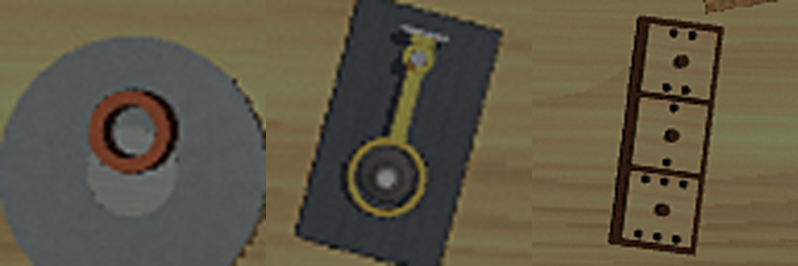

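```bash
cat >> h.py <<'E'
from scipy.optimize import least_squares
def clayhull(d,uv,h=16):
    u,v=int(uv[0]),int(uv[1]); s=8
    p=d["pixels"][v-h:v+h,u-h:u+h].astype(np.float32)
    p=cv2.resize(p,None,fx=s,fy=s,interpolation=cv2.INTER_LINEAR)
    red=(p[:,:,0]-0.5*(p[:,:,1]+p[:,:,2]))
    hi=np.percentile(red,97); lo=np.median(red[:8])
    m=(red>0.5*(hi+lo)*0.9).astype(np.uint8)
    cs,_=cv2.findContours(m,cv2.RETR_EXTERNAL,cv2.CHAIN_APPROX_NONE)
    c=max(cs,key=cv2.contourArea)[:,0,:].astype(float)
    c=(c+0.5)/s-0.5+[u-h,v-h]
    return cv2.convexHull(c.astype(np.float32))[:,0,:]
def ring(x,y,z,r,n=72):
    a=np.linspace(0,2*np.pi,n,endpoint=False)
    return np.c_[x+r*np.cos(a),y+r*np.sin(a),np.full(n,z)]
def cylhull(d,x,y,z0,h,r):
    P=np.vstack([ring(x,y,z0,r),ring(x,y,z0+h,r)])
    return cv2.convexHull(np.array([proj(d,q) for q in P],np.float32))[:,0,:]
def cen(h):
    M=cv2.moments(np.ascontiguousarray(h,dtype=np.float32).reshape(-1,1,2)); return np.array([M["m10"]/M["m00"],M["m01"]/M["m00"]]),M["m00"]
def fitcyl(d,hull,xy0,z0,h,r):
    c,a=cen(hull)
    f=lambda p: cen(cylhull(d,p[0],p[1],z0,h,r))[0]-c
    s=least_squares(f,xy0,diff_step=1e-3)
    return s.x, a, cen(cylhull(d,*s.x,z0,h,r))[1]
E
python3 - <<'E'
from h import *
for c,uv in (("scene",(412,160)),("top",(217,224))):
    d=read_camera(c); print(c,fitcyl(d,clayhull(d,uv),[.53,.304],.035,.024,.027))
for c,us in (("scene",[(382,247),(421,243)]),("top",[(247,133),(283,139)])):
    d=read_camera(c)
    for uv in us: print(c,fitcyl(d,clayhull(d,uv),[.77,.18],.035,.024,.027))
E
```

```text
scene (array([0.53255341, 0.30560217]), 275.8984375, 327.3965638866648)
top (array([0.53165068, 0.30565169]), 309.8125, 359.63926780200563)
scene (array([0.76425576, 0.13376534]), 310.859375, 410.8243600935675)
scene (array([0.77975306, 0.23433419]), 337.578125, 414.95844319998287)
top (array([0.78139695, 0.23382516]), 284.5703125, 354.0652580021415)
top (array([0.76658137, 0.13225481]), 302.9453125, 344.2120721240062)
```

```bash
cat >> h.py <<'E'
def goldring(d,uv,h=14,zc=0.074,lo=None):
    u,v=int(round(uv[0])),int(round(uv[1])); s=8
    p=d["pixels"][v-h:v+h,u-h:u+h].astype(np.float32)
    p=cv2.resize(p,None,fx=s,fy=s,interpolation=cv2.INTER_LINEAR)
    y=p[:,:,0]-p[:,:,2]
    return p,y
E
python3 - <<'E'
from h import *
T={}
for c in ("scene","top"):
    d=read_camera(c)
    uv=proj(d,[.495,.0195,.0745]); print(c,uv, "tip",proj(d,[.495,.0195,.086]),"post",proj(d,[.574,.002,.107]))
    p,y=goldring(d,uv,18)
    print(y.max(),np.median(y))
    m=(y>0.45*y.max()).astype(np.uint8)*255
    cv2.imwrite(f"pics/g_{c}.png",np.hstack([cv2.cvtColor(m,cv2.COLOR_GRAY2BGR),p[:,:,::-1].astype(np.uint8)]))
E
```

```text
scene [312.71738014 165.46964289] tip [312.62514794 163.08126238] post [313.5186221 184.0166296]
85.40234 46.41797
top [321.51174951 240.7753045 ] tip [321.42665249 241.14128169] post [329.02012345 210.8925455 ]
86.79297 -4.0585938
```

View pics/g_scene.png

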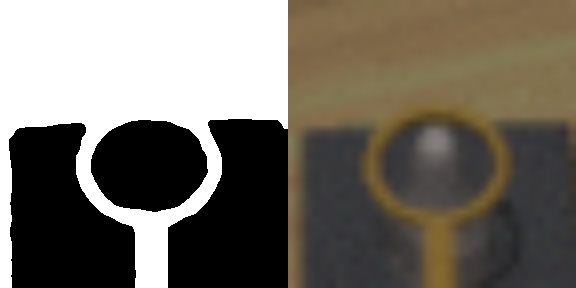

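View pics/g_top.png

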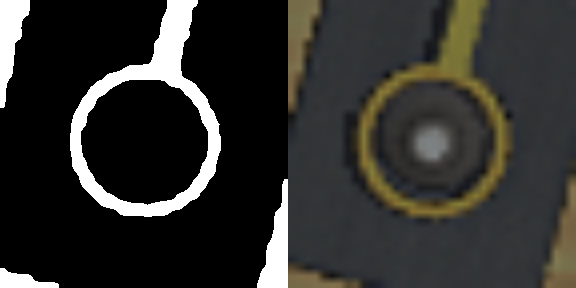

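```bash
cat >> h.py <<'E'
def ringfit(d,xy0,ztop,hc=18):
    uv=proj(d,[*xy0,ztop-.0025]); u,v=int(round(uv[0])),int(round(uv[1]))
    p,y=goldring(d,uv,hc)
    m=(y<0.45*y.max()).astype(np.uint8)
    n,lab,st,ce=cv2.connectedComponentsWithStats(m,connectivity=4)
    l=lab[hc*8,hc*8]; c=(ce[l]+0.5)/8-0.5+[u-hc,v-hc]
    def model(q):
        A=np.array([proj(d,w) for w in ring(*q,ztop,.0205)],np.float32)
        B=np.array([proj(d,w) for w in ring(*q,ztop-.005,.0205)],np.float32)
        a,I=cv2.intersectConvexConvex(A,B); return cen(I[:,0,:])[0]
    s=least_squares(lambda q:model(q)-c,xy0,diff_step=1e-3)
    return s.x,c,st[l,4]/64
E
python3 - <<'E'
from h import *
for c in ("scene","top"):
    d=read_camera(c)
    for zt in (.072,.074,.076):
        print(c,zt,ringfit(d,[.495,.0195],zt))
    for r in ("gauge_tip","post_top"): print(r,[np.round(x["centre"],4) for x in spot_point(r,c)[:1]])
# pegs: dark disc
d=read_camera("top")
for X in ([.467,-.289,.036],[.549,-.2985,.036],[.636,-.305,.036]): print(proj(d,X))
E
```

```text
scene 0.072 (array([0.49733984, 0.0199749 ]), array([313.13443878, 167.19443277]), np.float64(130.15625))
scene 0.074 (array([0.49867334, 0.01967364]), array([313.13443878, 167.19443277]), np.float64(130.15625))
scene 0.076 (array([0.50000684, 0.01937236]), array([313.13443878, 167.19443277]), np.float64(130.15625))
gauge_tip [array([0.4976, 0.021 , 0.0908])]
post_top [array([0.578 , 0.003 , 0.1073])]
top 0.072 (array([0.49602244, 0.01942557]), array([321.59715951, 240.21227423]), np.float64(192.046875))
top 0.074 (array([0.49618502, 0.01939226]), array([321.59715951, 240.21227423]), np.float64(192.046875))
top 0.076 (array([0.49634761, 0.01935894]), array([321.59715951, 240.21227423]), np.float64(192.046875))
gauge_tip [array([0.4987, 0.0181, 0.085 ])]
post_top [array([0.5732, 0.0039, 0.1069])]
[435.70060214 253.51388393]
[439.81274349 223.20768113]
[442.82494417 191.163091  ]
```

Request:
move_arm(
  gripper=[1,1,1,1,1],
  xyz=[
    [-3.5,-1.7,1],
    [-7,-3.4,2],
    [-10.5,-5.1,3],
    [-14,-6.8,4],
    [-17.5,-8.6,5],
  ],
  twist=[-0.05,-0.1,-0.15,-0.2,-0.22],
  squeeze=40,
)

```text
t: 2.97
eef_pos: [0.4101, 0.4571, 0.2537]
tool_rot: [0.0, 0.108, 0.994, 0.0]
contact_force: [0.9, 0.2, -0.4]
gripper_width: 0.998
```

```bash
cat >> h.py <<'E'
def to(target,yaw=None):
    o=get_obs(); w,x,y,z=o["tool_rot"]
    from scipy.spatial.transform import Rotation as Ro
    R=Ro.from_quat([x,y,z,w]).as_matrix(); dlt=R.T@(np.array(target)-o["eef_pos"])
    yy=np.degrees(np.arctan2(R[1,1],R[0,1]))
    print("t",round(o["t"],2),"pos",np.round(o["eef_pos"],4),"yawY",round(yy,2),"tilt",np.round(R[:,2],4),"F",np.round(o["contact_force"],2),"M",np.round(o["torque"],2),"g",round(o["gripper_width"],3))
    print("shift cm",np.round(dlt*100,2), "twist for yaw", None if yaw is None else round(float(np.radians(yy-yaw)),3))
E
python3 -c "
from h import *
to([.532,.3056,.16],78)"
```

```text
t 2.97 pos [0.4101 0.4571 0.2537] yawY 77.57 tilt [ 4.e-04  5.e-04 -1.e+00] F [ 0.89  0.21 -0.4 ] M [ 0.03 -0.04  0.03] g 0.998
shift cm [-15.16 -12.17   9.37] twist for yaw -0.007
```

Request:
move_arm(
  gripper=[1,1,1,1,1],
  xyz=[
    [-3,-2.4,1.8],
    [-6,-4.8,3.6],
    [-9,-7.2,5.4],
    [-12,-9.6,7.4],
    [-15.15,-12.15,9.4],
  ],
  twist=[0,0,0,0,0],
)

```text
t: 3.38
eef_pos: [0.5273, 0.3107, 0.1627]
tool_rot: [0.0, 0.11, 0.994, 0.0]
contact_force: [0.8, 0.3, -0.1]
gripper_width: 1.004
```

```bash
python3 -c "
from h import *
to([.532,.3056,.111],78)
d=read_camera('scene'); crop(d,(412,160),40,'pics/s1.png',8)
"
```

```text
t 3.38 pos [0.5273 0.3107 0.1627] yawY 77.42 tilt [ 6.e-04  5.e-04 -1.e+00] F [ 0.81  0.3  -0.05] M [ 0.02 -0.05  0.07] g 1.004
shift cm [-0.56 -0.4   5.17] twist for yaw -0.01
```

View pics/s1.png

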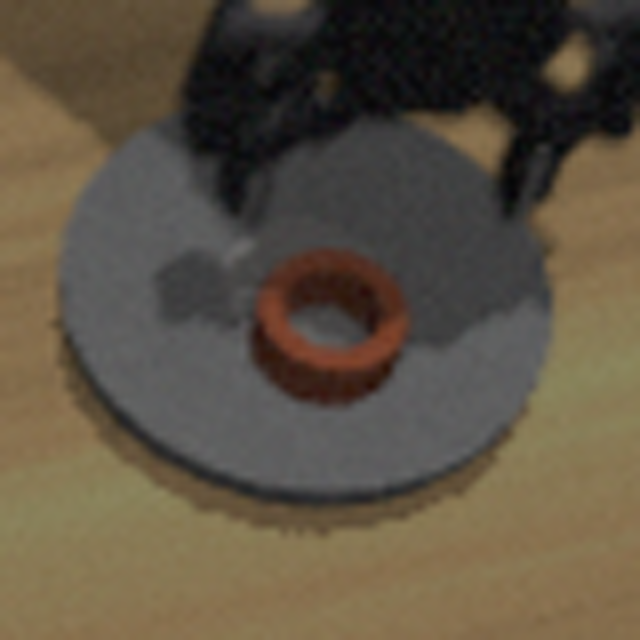

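```bash
python3 -c "
from h import *
to([.532,.3056,.111],78)
"
```

```text
t 3.43 pos [0.5316 0.3008 0.1591] yawY 76.84 tilt [-0.     -0.0079 -1.    ] F [ 3.77 -6.37 -2.75] M [-0.4 -0.2 -0. ] g 0.996
shift cm [0.08 0.51 4.81] twist for yaw -0.02
```

Request:
move_arm(
  gripper=[1,1,1],
  xyz=[
    [0,0,0],
    [0,0,0.5],
    [0,0,1],
  ],
  twist=[0,0,0],
)

```text
t: 3.68
eef_pos: [0.5261, 0.3136, 0.1535]
tool_rot: [0.0, 0.109, 0.994, 0.001]
contact_force: [-0.5, 0.8, -0.4]
gripper_width: 0.998
```

```bash
python3 -c "
from h import *
to([.532,.3056,.111],78)
"
```

```text
t 3.68 pos [0.5261 0.3136 0.1535] yawY 77.48 tilt [ 7.0e-04  1.7e-03 -1.0e+00] F [-0.46  0.76 -0.41] M [ 0.06  0.06 -0.03] g 0.998
shift cm [-0.75 -0.66  4.25] twist for yaw -0.009
```

Request:
move_arm(
  gripper=[1,1,1,1,1],
  xyz=[
    [-0.4,-0.3,0.8],
    [-0.75,-0.66,1.6],
    [-0.75,-0.66,2.0],
    [-0.75,-0.66,2.0],
    [-0.75,-0.66,2.0],
  ],
  twist=[0,0,0,0,0],
)

```text
t: 4.1
eef_pos: [0.5319, 0.3041, 0.1328]
tool_rot: [-0.0, 0.11, 0.994, -0.0]
contact_force: [-0.1, -0.9, 0.9]
gripper_width: 1.003
```

```bash
python3 -c "
from h import *
to([.532,.3056,.111],78)
d=read_camera('scene'); crop(d,(412,150),40,'pics/s2.png',8)
d=read_camera('top'); crop(d,(218,230),40,'pics/t2.png',8)
to([.532,.3056,.111],78)
"
```

```text
t 4.1 pos [0.5319 0.3041 0.1328] yawY 77.42 tilt [-7.e-04 -3.e-04 -1.e+00] F [-0.12 -0.9   0.95] M [ 0.03  0.02 -0.08] g 1.003
shift cm [0.02 0.15 2.18] twist for yaw -0.01
t 4.2 pos [0.5322 0.3044 0.1335] yawY 77.43 tilt [ 3.e-04  4.e-04 -1.e+00] F [ 0.49  0.33 -0.05] M [ 0.03 -0.01  0.02] g 1.004
shift cm [0.05 0.11 2.25] twist for yaw -0.01
```

View pics/s2.png

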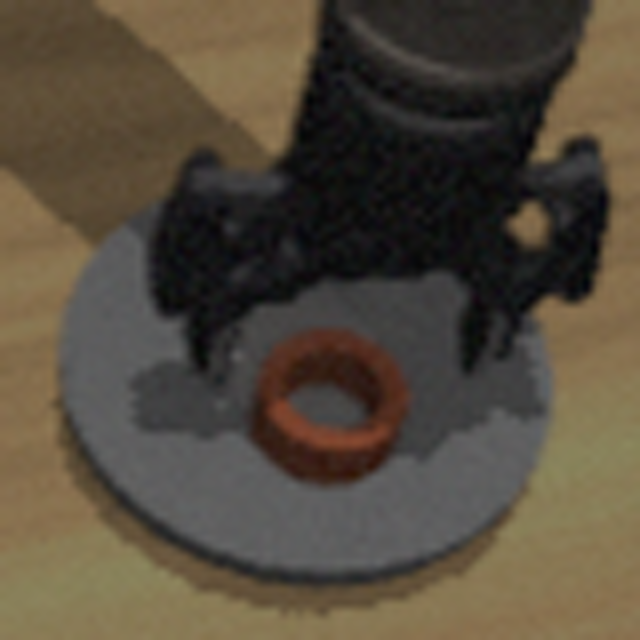

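View pics/t2.png

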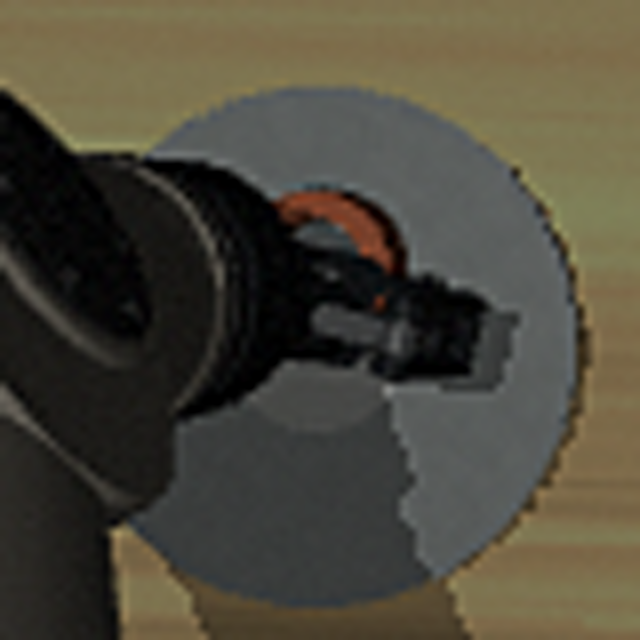

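```bash
python3 -c "
from h import *
d=read_camera('top')
for s in (-.045,-.057):
  for z in (.064,.09,.133,.18):
    q=(proj(d,[.532+.218*s,.3045+.976*s,z])-[178,190])*8; print(s,z,q)
print((proj(d,[.532,.3056,.059])-[178,190])*8, -np.array(d['R']).T@d['t'])
d=read_camera('scene')
for s in (-.045,.045):
  for z in (.064,.09): print(s,z,(proj(d,[.532+.218*s,.3045+.976*s,z])-[372,110])*8)
"
```

```text
-0.045 0.064 [429.38605041 299.74251246]
-0.045 0.09 [408.92217998 303.53347124]
-0.045 0.133 [372.6046054  310.26134945]
-0.045 0.18 [328.92627596 318.35281712]
-0.057 0.064 [463.94461468 308.63764035]
-0.057 0.09 [444.3828611  312.66456725]
-0.057 0.133 [409.66525962 319.81143385]
-0.057 0.18 [367.9094385  328.40716831]
[301.23891813 265.81092773] [0.5775798  0.00268585 1.07154647]
-0.045 0.064 [206.4356274  373.76186505]
-0.045 0.09 [217.93754096 329.68639794]
0.045 0.064 [460.09318145 364.0986453 ]
0.045 0.09 [476.47822309 319.88449339]
```

Request:
move_arm(
  gripper=[1,1,1,1,1],
  xyz=[
    [0,0.1,0.8],
    [0,0.1,1.6],
    [0,0.1,2.25],
    [0,0.1,2.25],
    [0,0.1,2.25],
  ],
  twist=[0,0,0,0,0],
)

```text
t: 4.72
eef_pos: [0.532, 0.3047, 0.1098]
tool_rot: [-0.001, 0.11, 0.994, -0.001]
contact_force: [-0.6, -0.4, 0.3]
gripper_width: 1.002
```

```bash
python3 -c "
from h import *
to([.532,.3056,.111],78)
d=read_camera('scene'); crop(d,(412,150),40,'pics/s3.png',8)
to([.532,.3056,.111],78)
"
```

```text
t 4.72 pos [0.532  0.3047 0.1098] yawY 77.41 tilt [-1.4e-03 -9.0e-04 -1.0e+00] F [-0.59 -0.37  0.3 ] M [ 0.02 -0.02  0.01] g 1.002
shift cm [ 0.02  0.09 -0.12] twist for yaw -0.01
t 4.77 pos [0.5323 0.3049 0.1103] yawY 77.41 tilt [-6.e-04 -4.e-04 -1.e+00] F [ 0.67  0.31 -0.07] M [-0.01  0.    0.  ] g 0.996
shift cm [ 0.04  0.07 -0.07] twist for yaw -0.01
```

View pics/s3.png

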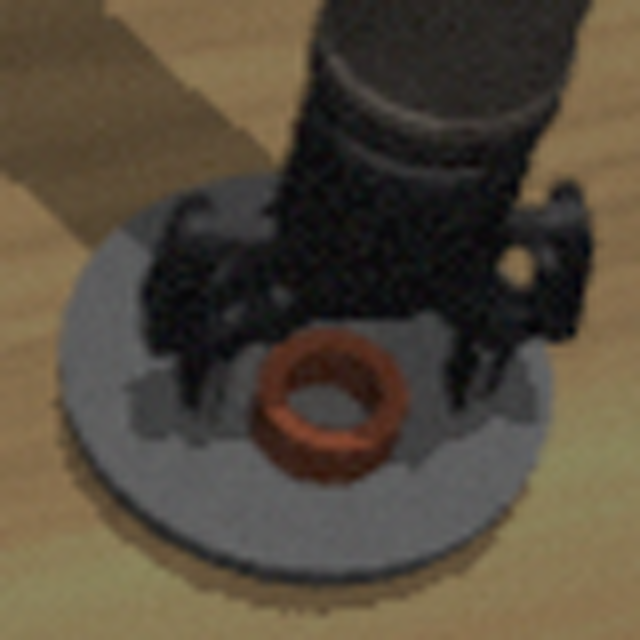

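Request:
move_arm(
  gripper=[0.8,0.7,0.62,0.55,0.5],
  xyz=[
    [0,0,0],
    [0,0,0],
    [0,0,0],
    [0,0,0],
    [0,0,0],
  ],
  twist=[0,0,0,0,0],
  squeeze=40,
)

```text
t: 5.18
eef_pos: [0.5328, 0.3051, 0.1113]
tool_rot: [0.0, 0.11, 0.994, 0.0]
contact_force: [-1.0, -0.2, 4.8]
gripper_width: 0.61
```

Request:
move_arm(
  gripper=[0.4,0.3,0.3,0.3],
  xyz=[
    [0,0,0],
    [0,0,0],
    [0,0,0],
    [0,0,0],
  ],
  twist=[0,0,0,0],
)

```text
t: 5.52
eef_pos: [0.5328, 0.3052, 0.1113]
tool_rot: [0.0, 0.11, 0.994, 0.0]
contact_force: [-0.8, -0.7, 6.4]
gripper_width: 0.603
```

```bash
python3 -c "
from h import *
d=read_camera('scene'); crop(d,(412,150),40,'pics/s4.png',8)
to([.532,.3056,.111],78)
"
```

```text
t 5.57 pos [0.5327 0.3052 0.1113] yawY 77.4 tilt [ 8.e-04  6.e-04 -1.e+00] F [-0.49 -0.71  6.02] M [-0.11  0.2  -0.12] g 0.608
shift cm [0.08 0.02 0.03] twist for yaw -0.01
```

View pics/s4.png

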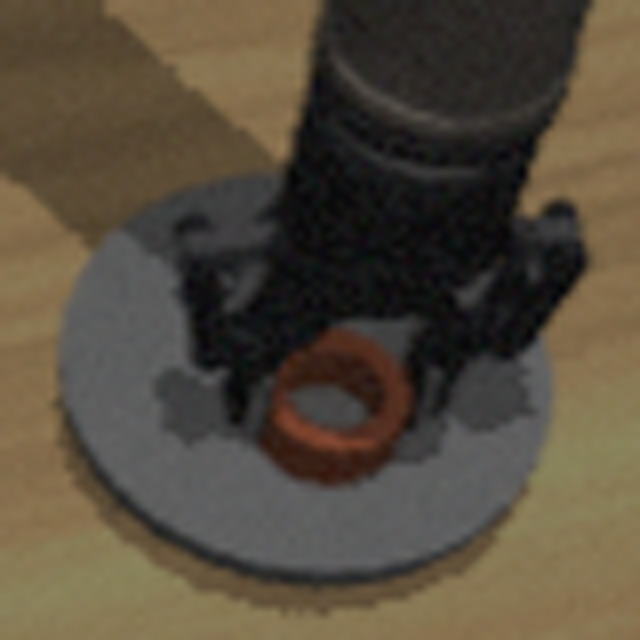

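Request:
move_arm(
  gripper=[0.3,0.3,0.3,0.3,0.3],
  xyz=[
    [0,0,-0.5],
    [0,0,-2],
    [0,0,-5],
    [0,0,-8],
    [0,0,-9],
  ],
  twist=[0,0,0,0,0],
)

```text
t: 5.98
eef_pos: [0.5338, 0.3058, 0.2047]
tool_rot: [0.002, 0.11, 0.994, 0.002]
contact_force: [1.0, 0.9, -0.8]
gripper_width: 0.601
```

```bash
python3 -c "
from h import *
d=read_camera('scene'); crop(d,(412,140),45,'pics/s5.png',8)
to([.4965,.0195,.20],78)
"
```

```text
t 6.03 pos [0.5342 0.306  0.2052] yawY 77.39 tilt [ 0.0055  0.0038 -1.    ] F [ 1.15 -0.19  0.4 ] M [ 0.03 -0.01  0.  ] g 0.607
shift cm [ -2.58 -28.78   0.39] twist for yaw -0.011
```

View pics/s5.png

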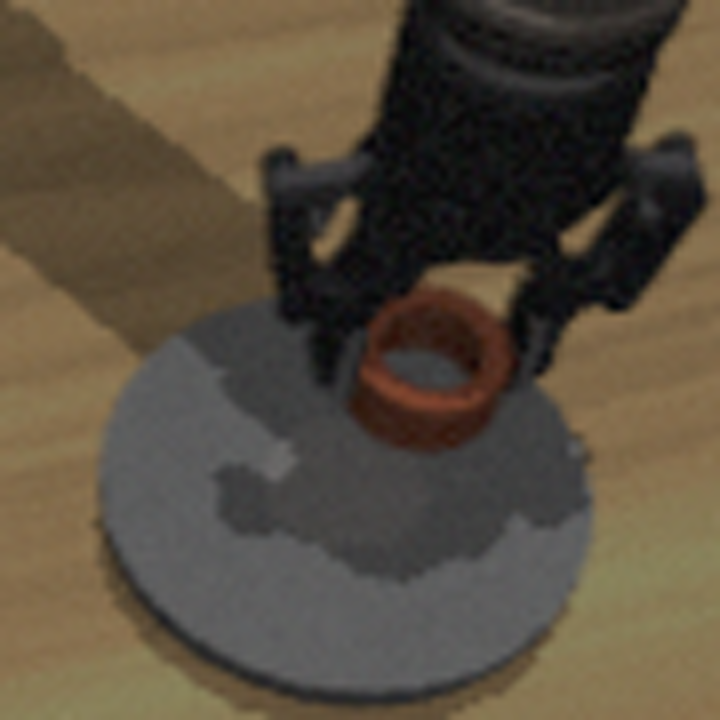

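Request:
move_arm(
  gripper=[0.3,0.3,0.3,0.3,0.3],
  xyz=[
    [-0.2,-2.5,0],
    [-0.5,-6,0],
    [-0.9,-9.5,0],
    [-1.2,-13,0],
    [-1.5,-16.5,0],
  ],
  twist=[0,0,0,0,0],
)

```text
t: 6.45
eef_pos: [0.5098, 0.1389, 0.1994]
tool_rot: [-0.001, 0.109, 0.994, -0.001]
contact_force: [1.2, 0.4, -0.4]
gripper_width: 0.603
```

Request:
move_arm(
  gripper=[0.3,0.3,0.3,0.3,0.3],
  xyz=[
    [-0.3,-3.5,0],
    [-0.6,-7,0],
    [-0.9,-10,0],
    [-1,-11.2,0],
    [-1,-11.2,0],
  ],
  twist=[0,0,0,0,0],
)

```text
t: 6.87
eef_pos: [0.4951, 0.0253, 0.1997]
tool_rot: [-0.001, 0.113, 0.994, -0.001]
contact_force: [0.5, 0.5, -0.7]
gripper_width: 0.601
```

```bash
python3 -c "
from h import *
to([.4965,.0195,.20],78)
d=read_camera('scene'); to([.4965,.0195,.20],78)
"
```

```text
t 6.87 pos [0.4951 0.0253 0.1997] yawY 77.07 tilt [-0.0023 -0.0017 -1.    ] F [ 0.46  0.51 -0.71] M [0.06 0.05 0.01] g 0.601
shift cm [-0.27 -0.54 -0.03] twist for yaw -0.016
t 6.92 pos [0.4957 0.0278 0.1999] yawY 77.23 tilt [-1.5e-03 -5.0e-04 -1.0e+00] F [ 0.14  0.97 -0.94] M [ 0.04 -0.01  0.02] g 0.612
shift cm [-0.26 -0.8  -0.01] twist for yaw -0.013
```

Request:
move_arm(
  gripper=[0.3,0.3,0.3,0.3,0.3],
  xyz=[
    [-0.15,-0.4,0.7],
    [-0.25,-0.78,1.5],
    [-0.25,-0.78,2.2],
    [-0.25,-0.78,2.2],
    [-0.25,-0.78,2.2],
  ],
  twist=[-0.01,-0.01,-0.01,-0.01,-0.01],
)

```text
t: 7.33
eef_pos: [0.4967, 0.0217, 0.1778]
tool_rot: [-0.001, 0.104, 0.995, -0.0]
contact_force: [-0.7, 0.4, 0.2]
gripper_width: 0.605
```

```bash
python3 -c "
from h import *
d=read_camera('scene'); to([.4965,.0195,.173],78)
o=get_obs(); zu=o['eef_pos'][2]-.0763
uv=proj(d,[*o['eef_pos'][:2],zu+.012]); print(uv)
hu=clayhull(d,uv); print(fitcyl(d,hu,o['eef_pos'][:2],zu,.024,.027))
crop(d,uv,40,'pics/s6.png',8)
d=read_camera('top'); to([.4965,.0195,.173],78)
uv=proj(d,[*o['eef_pos'][:2],zu+.012]); print(uv)
crop(d,uv,40,'pics/t6.png',8)
"
```

```text
t 7.38 pos [0.497  0.0217 0.1782] yawY 78.04 tilt [-9.e-04  0.e+00 -1.e+00] F [-0.2   0.45 -1.17] M [ 0.04 -0.02  0.01] g 0.605
shift cm [ 0.01 -0.22  0.52] twist for yaw 0.001
[313.36280855 157.52943867]
(array([0.50417295, 0.01928778]), 457.84375, 367.7769103748724)
t 7.43 pos [0.4973 0.0215 0.1786] yawY 78.02 tilt [-2.e-04  1.e-04 -1.e+00] F [ 0.13  0.07 -0.97] M [0.03 0.01 0.  ] g 0.604
shift cm [ 0.03 -0.21  0.56] twist for yaw 0.0
[320.379185   241.22634113]
```

View pics/s6.png

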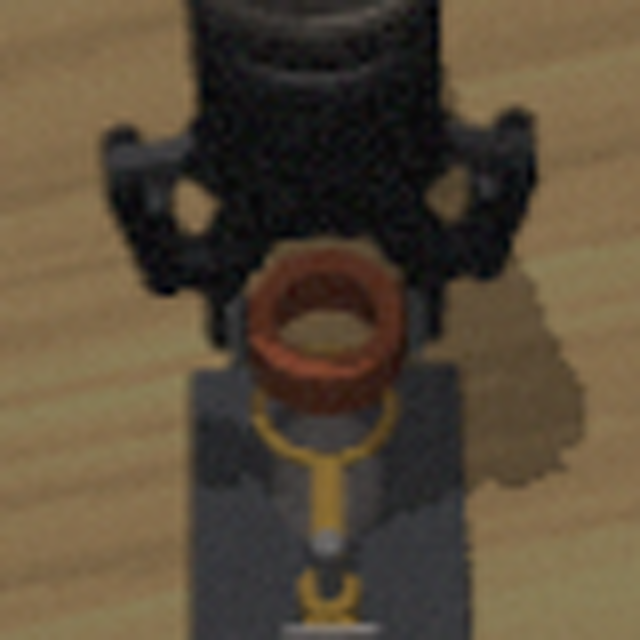

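View pics/t6.png

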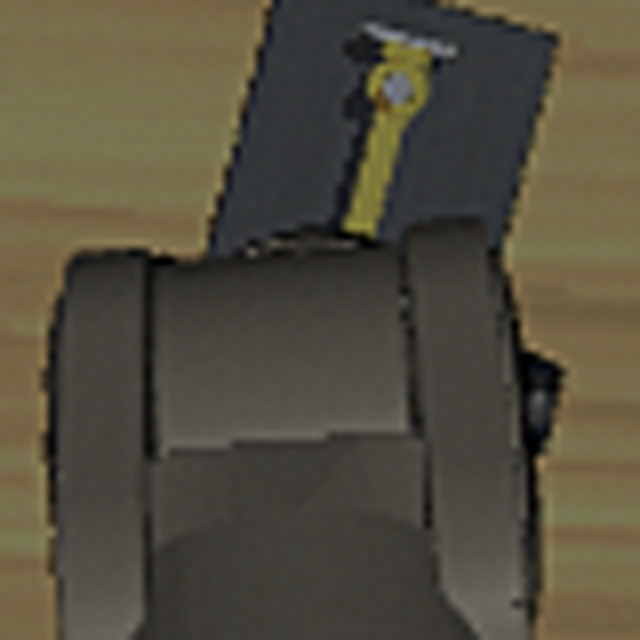

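```bash
cat >> h.py <<'E'
def clayhull2(d,uv,h=18,name=None,th=0.5):
    u,v=int(uv[0]),int(uv[1]); s=8
    p=d["pixels"][v-h:v+h,u-h:u+h].astype(np.float32)
    p=cv2.resize(p,None,fx=s,fy=s,interpolation=cv2.INTER_LINEAR)
    red=(p[:,:,0]-p[:,:,1])/(p[:,:,0]+20)
    hi=np.percentile(red,95); lo=np.percentile(red,30)
    m=(red>lo+th*(hi-lo)).astype(np.uint8)
    m=cv2.morphologyEx(m,cv2.MORPH_OPEN,np.ones((9,9),np.uint8))
    cs,_=cv2.findContours(m,cv2.RETR_EXTERNAL,cv2.CHAIN_APPROX_NONE)
    c=max(cs,key=cv2.contourArea)
    if name: 
        q=p[:,:,::-1].astype(np.uint8).copy(); cv2.drawContours(q,[c],-1,(0,255,0),1); cv2.imwrite(name,q)
    c=(c[:,0,:].astype(float)+0.5)/s-0.5+[u-h,v-h]
    return cv2.convexHull(c.astype(np.float32))[:,0,:]
E
python3 -c "
from h import *
d=read_camera('scene'); to([.4965,.0195,.173],78)
o=get_obs(); zu=o['eef_pos'][2]-.0763
uv=proj(d,[*o['eef_pos'][:2],zu+.012])
hu=clayhull2(d,uv,name='pics/m7.png'); print(hu.min(0),hu.max(0)); m=cylhull(d,*o['eef_pos'][:2],zu,.024,.027); print(m.min(0),m.max(0)); print(fitcyl(d,hu,o['eef_pos'][:2],zu,.024,.027))
"
```

```text
t 7.48 pos [0.4974 0.0215 0.1788] yawY 78.02 tilt [ 3.e-04  1.e-04 -1.e+00] F [ 0.22  0.15 -0.  ] M [-0.01 -0.02  0.02] g 0.609
shift cm [ 0.04 -0.21  0.58] twist for yaw 0.0
[303.3125 147.3125] [323.4375 168.4375]
[303.06406 146.69894] [323.39194 168.39835]
(array([0.49873555, 0.02140941]), 360.7421875, 366.19564216863364)
```

View pics/m7.png

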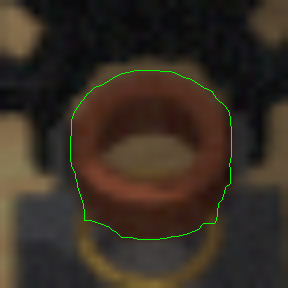

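Request:
move_arm(
  gripper=[0.3,0.3,0.3,0.3,0.3],
  xyz=[
    [0.05,-0.2,0.6],
    [0.05,-0.2,1.2],
    [0.05,-0.2,1.8],
    [0.05,-0.2,2.3],
    [0.05,-0.2,2.3],
  ],
  twist=[0,0,0,0,0],
)

```text
t: 7.9
eef_pos: [0.4955, 0.0191, 0.1544]
tool_rot: [-0.001, 0.105, 0.995, -0.0]
contact_force: [-0.5, -0.2, -0.9]
gripper_width: 0.606
```

```bash
python3 -c "
from h import *
d=read_camera('scene'); to([.497,.0196,.173],78)
o=get_obs(); zu=o['eef_pos'][2]-.0763
uv=proj(d,[*o['eef_pos'][:2],zu+.012])
hu=clayhull2(d,uv,name='pics/m8.png'); print(fitcyl(d,hu,o['eef_pos'][:2],zu,.024,.027))
crop(d,uv,30,'pics/s8.png',10)
"
```

```text
t 7.95 pos [0.4958 0.0191 0.1549] yawY 77.98 tilt [-1.6e-03 -3.0e-04 -1.0e+00] F [ 0.31 -0.62 -1.59] M [ 0.02 -0.02  0.06] g 0.605
shift cm [-0.1   0.07 -1.81] twist for yaw -0.0
(array([0.49804839, 0.01852945]), 359.2421875, 353.1636951251421)
```

View pics/s8.png

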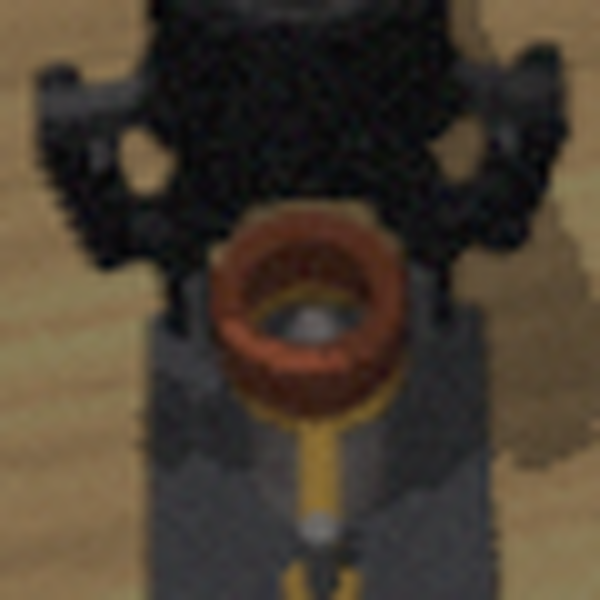

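Request:
move_arm(
  gripper=[0.3,0.3,0.3,0.3],
  xyz=[
    [0,0.03,0.2],
    [0,0.03,0.4],
    [0,0.03,0.6],
    [0,0.03,0.6],
  ],
  twist=[0,0,0,0],
)

```text
t: 8.28
eef_pos: [0.4964, 0.0195, 0.1495]
tool_rot: [0.0, 0.105, 0.995, 0.0]
contact_force: [-0.5, -0.7, -1.3]
gripper_width: 0.606
```

```bash
python3 -c "
from h import *
d=read_camera('scene'); to([.497,.0196,.14],78)
o=get_obs(); zu=o['eef_pos'][2]-.0763
uv=proj(d,[*o['eef_pos'][:2],zu+.012])
hu=clayhull2(d,uv,name='pics/m9.png'); print(fitcyl(d,hu,o['eef_pos'][:2],zu,.024,.027))
print((proj(d,[.4965,.0195,.086])-[int(uv[0])-30,int(uv[1])-30])*10+5)
crop(d,uv,30,'pics/s9.png',10)
"
```

```text
t 8.33 pos [0.4963 0.0195 0.1496] yawY 77.98 tilt [-1.e-04  0.e+00 -1.e+00] F [ 0.57 -0.41 -0.23] M [-0.02 -0.    0.05] g 0.603
shift cm [-0.06  0.02  0.96] twist for yaw -0.0
(array([0.49759825, 0.01912268]), 348.1953125, 350.18163882382214)
[312.61907688 310.16213035]
```

View pics/s9.png

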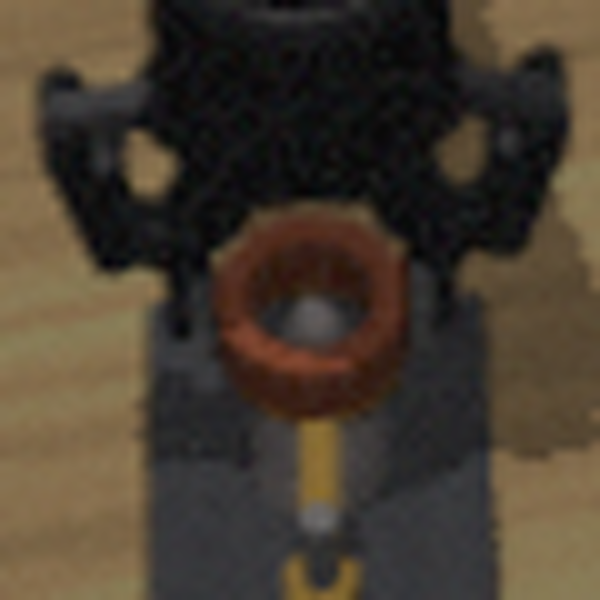

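Request:
move_arm(
  gripper=[0.3,0.3,0.3,0.3],
  xyz=[
    [0,0.02,0.2],
    [0,0.02,0.4],
    [0,0.02,0.6],
    [0,0.02,0.6],
  ],
  twist=[0,0,0,0],
)

```text
t: 8.67
eef_pos: [0.4964, 0.0196, 0.1435]
tool_rot: [0.0, 0.105, 0.994, -0.0]
contact_force: [-0.9, -0.6, -1.1]
gripper_width: 0.604
```

```bash
python3 -c "
from h import *
to([.497,.0196,.14],78)
"
```

```text
t 8.67 pos [0.4964 0.0196 0.1435] yawY 77.97 tilt [ 1.e-04 -1.e-04 -1.e+00] F [-0.92 -0.62 -1.09] M [ 0.02  0.02 -0.09] g 0.604
shift cm [-0.06  0.02  0.35] twist for yaw -0.0
```

```bash
python3 -c "
from h import *
d=read_camera('scene'); to([.497,.0196,.14],78)
o=get_obs(); zu=o['eef_pos'][2]-.0763
uv=proj(d,[*o['eef_pos'][:2],zu+.012])
hu=clayhull2(d,uv,name='pics/m10.png'); m=cylhull(d,*o['eef_pos'][:2],zu,.024,.027); print(hu.min(0),hu.max(0),m.min(0),m.max(0))
print(fitcyl(d,hu,o['eef_pos'][:2],zu,.024,.027))
crop(d,uv,30,'pics/s10.png',10)
"
```

```text
t 8.72 pos [0.4964 0.0197 0.1435] yawY 77.97 tilt [-1.e-04  0.e+00 -1.e+00] F [ 0.02  0.12 -1.49] M [ 0.04  0.03 -0.04] g 0.6
shift cm [-0.06  0.01  0.35] twist for yaw -0.0
[303.0625 154.6875] [322.5625 176.0625] [302.88293 154.33408] [322.6768  175.49312]
(array([0.49750579, 0.01927541]), 344.796875, 346.9152356160339)
```

View pics/s10.png

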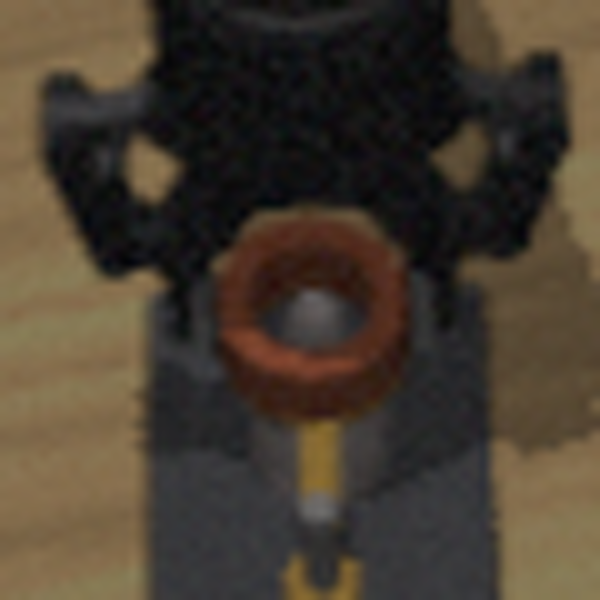

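Request:
move_arm(
  gripper=[0.3,0.3,0.3],
  xyz=[
    [0,0,0.2],
    [0,0,0.4],
    [0,0,0.4],
  ],
  twist=[0,0,0],
)

```text
t: 8.97
eef_pos: [0.4964, 0.0197, 0.1394]
tool_rot: [-0.0, 0.105, 0.995, 0.0]
contact_force: [-0.2, 0.8, -0.9]
gripper_width: 0.606
```

```bash
python3 -c "
from h import *
to([.497,.0196,.14],78)
"
```

```text
t 8.97 pos [0.4964 0.0197 0.1394] yawY 77.98 tilt [-1.e-04  0.e+00 -1.e+00] F [-0.19  0.83 -0.9 ] M [ 0.03 -0.09 -0.01] g 0.606
shift cm [-0.07  0.   -0.06] twist for yaw -0.0
```

Request:
move_arm(
  gripper=[0.3,0.3],
  xyz=[
    [0,0,0.15],
    [0,0,0.35],
  ],
  twist=[0,0,0],
)

```text
schema error: expected 2 entries
```

Request:
move_arm(
  gripper=[0.3,0.3],
  xyz=[
    [0,0,0.15],
    [0,0,0.35],
  ],
  twist=[0,0],
)

```text
t: 9.13
eef_pos: [0.4963, 0.0197, 0.1362]
tool_rot: [-0.0, 0.105, 0.995, 0.0]
contact_force: [-1.3, -0.9, 3.7]
gripper_width: 0.603
```

```bash
python3 -c "
from h import *
to([.497,.0196,.14],78)
d=read_camera('scene')
o=get_obs(); zu=o['eef_pos'][2]-.0763
uv=proj(d,[*o['eef_pos'][:2],zu])
u,v=int(uv[0]),int(uv[1])
p=d['pixels'][v-10:v+40,u-25:u+25,::-1]; cv2.imwrite('pics/s11.png',cv2.resize(p,None,fx=12,fy=12,interpolation=cv2.INTER_CUBIC))
print(u,v,spot_point('telltale_top','scene')[:2],spot_in('telltale_top','scene')[:2])
to([.497,.0196,.14],78)
"
```

```text
t 9.13 pos [0.4963 0.0197 0.1362] yawY 77.98 tilt [-0.e+00  1.e-04 -1.e+00] F [-1.33 -0.89  3.66] M [-0.03  0.3  -0.01] g 0.603
shift cm [-0.07 -0.   -0.38] twist for yaw -0.0
313 168 [{'centre': [0.4949, 0.0213, 0.061], 'p': 0.49}] []
t 9.28 pos [0.4963 0.0198 0.1359] yawY 77.99 tilt [-2.e-04  0.e+00 -1.e+00] F [-0.38 -0.34 -0.82] M [-0.03  0.03 -0.02] g 0.605
shift cm [-0.07 -0.   -0.41] twist for yaw -0.0
```

View pics/s11.png

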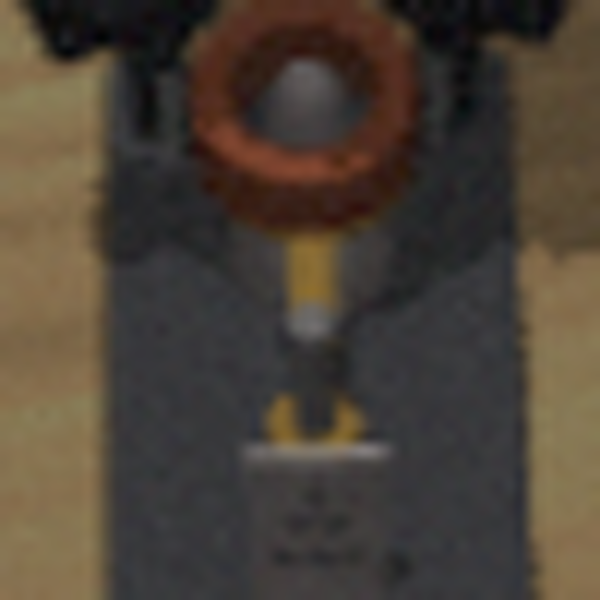

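Request:
move_arm(
  gripper=[0.3,0.3,0.3,0.3],
  xyz=[
    [0,0,0.1],
    [0,0,0.2],
    [0,0,0.3],
    [0,0,0.4],
  ],
  twist=[0,0,0,0],
)

```text
t: 9.62
eef_pos: [0.4963, 0.0197, 0.1322]
tool_rot: [-0.0, 0.105, 0.995, 0.0]
contact_force: [-0.8, 0.7, 2.6]
gripper_width: 0.606
```

Request:
move_arm(
  gripper=[0.3,0.3,0.3,0.3],
  xyz=[
    [0,0,0.1],
    [0,0,0.2],
    [0,0,0.3],
    [0,0,0.4],
  ],
  twist=[0,0,0,0],
)

```text
t: 9.95
eef_pos: [0.4963, 0.0197, 0.1281]
tool_rot: [-0.0, 0.105, 0.995, 0.0]
contact_force: [0.1, 0.4, 3.1]
gripper_width: 0.603
```

Request:
move_arm(
  gripper=[0.3,0.3],
  xyz=[
    [0,0,0.1],
    [0,0,0.2],
  ],
  twist=[0,0],
)

```text
t: 10.12
eef_pos: [0.4963, 0.0197, 0.1261]
tool_rot: [-0.0, 0.105, 0.995, 0.0]
contact_force: [-1.3, -0.4, 3.3]
gripper_width: 0.604
```

Request:
move_arm(
  gripper=[0.3,0.3],
  xyz=[
    [0,0,0.1],
    [0,0,0.2],
  ],
  twist=[0,0],
)

```text
t: 10.28
eef_pos: [0.4963, 0.0197, 0.1241]
tool_rot: [-0.0, 0.105, 0.995, 0.0]
contact_force: [-1.6, 1.1, 3.2]
gripper_width: 0.602
```

Request:
move_arm(
  gripper=[0.3],
  xyz=[
    [0,0,0.1],
  ],
  twist=[0],
)

```text
t: 10.37
eef_pos: [0.4964, 0.0197, 0.1231]
tool_rot: [-0.0, 0.105, 0.995, 0.0]
contact_force: [-1.1, 0.1, 3.1]
gripper_width: 0.607
```

```bash
python3 -c "
from h import *
to([.497,.0196,.12],78)
"
```

```text
t 10.37 pos [0.4964 0.0197 0.1231] yawY 77.98 tilt [-0.e+00  1.e-04 -1.e+00] F [-1.15  0.13  3.12] M [ 0.18  0.29 -0.02] g 0.607
shift cm [-0.07  0.    0.31] twist for yaw -0.0
```

Request:
move_arm(
  gripper=[0.3,0.3],
  xyz=[
    [0,0,0.05],
    [0,0,0.1],
  ],
  twist=[0,0],
)

```text
t: 10.53
eef_pos: [0.4963, 0.0197, 0.1221]
tool_rot: [-0.0, 0.105, 0.995, 0.0]
contact_force: [-2.5, 0.5, 3.4]
gripper_width: 0.605
```

Request:
move_arm(
  gripper=[0.3,0.3],
  xyz=[
    [0,0,0.05],
    [0,0,0.1],
  ],
  twist=[0,0],
)

```text
t: 10.7
eef_pos: [0.4963, 0.0197, 0.1212]
tool_rot: [-0.0, 0.105, 0.995, 0.0]
contact_force: [-1.6, 2.1, 1.4]
gripper_width: 0.606
```

Request:
move_arm(
  gripper=[0.3,0.3],
  xyz=[
    [0,0,0.05],
    [0,0,0.1],
  ],
  twist=[0,0],
)

```text
t: 10.87
eef_pos: [0.4963, 0.0197, 0.1202]
tool_rot: [-0.0, 0.105, 0.995, 0.0]
contact_force: [-0.6, 1.0, 3.8]
gripper_width: 0.608
```

Request:
move_arm(
  gripper=[0.3,0.3],
  xyz=[
    [0,0,0.05],
    [0,0,0.1],
  ],
  twist=[0,0],
)

```text
t: 11.03
eef_pos: [0.4964, 0.0197, 0.1192]
tool_rot: [-0.0, 0.105, 0.995, 0.0]
contact_force: [-2.5, 0.9, 3.1]
gripper_width: 0.605
```

Request:
move_arm(
  gripper=[0.3,0.3],
  xyz=[
    [0,0,0.05],
    [0,0,0.1],
  ],
  twist=[0,0],
)

```text
t: 11.2
eef_pos: [0.4964, 0.0197, 0.1181]
tool_rot: [-0.0, 0.105, 0.995, 0.0]
contact_force: [-1.5, 1.3, 3.4]
gripper_width: 0.604
```

```bash
python3 -c "
from h import *
d=read_camera('scene')
to([.497,.0196,.12],78)
o=get_obs(); zu=o['eef_pos'][2]-.0763
uv=proj(d,[*o['eef_pos'][:2],zu+.012])
hu=clayhull2(d,uv,name='pics/m12.png'); m=cylhull(d,*o['eef_pos'][:2],zu,.024,.027); print(hu.min(0),hu.max(0),m.min(0),m.max(0))
print(fitcyl(d,hu,o['eef_pos'][:2],zu,.024,.027))
u,v=int(uv[0]),int(uv[1])
p=d['pixels'][v-20:v+30,u-25:u+25,::-1]; cv2.imwrite('pics/s12.png',cv2.resize(p,None,fx=12,fy=12,interpolation=cv2.INTER_CUBIC))
"
```

```text
t 11.25 pos [0.4963 0.0197 0.1181] yawY 77.98 tilt [-1.e-04  1.e-04 -1.e+00] F [-1.19  2.    2.95] M [0.29 0.26 0.02] g 0.605
shift cm [-0.07  0.   -0.19] twist for yaw -0.0
[303.3125 160.3125] [322.6875 180.9375] [303.27322 159.67245] [322.69473 180.46344]
(array([0.49766533, 0.01937739]), 330.1015625, 334.1572463628836)
```

View pics/s12.png

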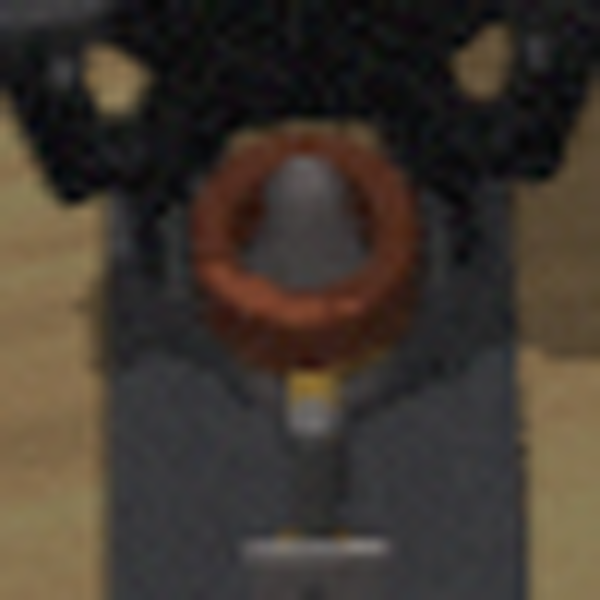

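Request:
move_arm(
  gripper=[0.3,0.3],
  xyz=[
    [0,0,0.05],
    [0,0,0.1],
  ],
  twist=[0,0],
)

```text
t: 11.42
eef_pos: [0.4964, 0.0197, 0.1172]
tool_rot: [-0.0, 0.105, 0.995, 0.0]
contact_force: [-3.2, 1.2, 3.9]
gripper_width: 0.607
```

Request:
move_arm(
  gripper=[0.3,0.3],
  xyz=[
    [0,0,0.05],
    [0,0,0.1],
  ],
  twist=[0,0],
)

```text
t: 11.58
eef_pos: [0.4964, 0.0197, 0.1161]
tool_rot: [-0.0, 0.105, 0.995, 0.0]
contact_force: [-2.0, 0.4, 2.8]
gripper_width: 0.607
```

Request:
move_arm(
  gripper=[0.3,0.3],
  xyz=[
    [0,0,0.05],
    [0,0,0.1],
  ],
  twist=[0,0],
)

```text
t: 11.75
eef_pos: [0.4964, 0.0197, 0.1152]
tool_rot: [-0.0, 0.105, 0.995, 0.0]
contact_force: [-1.7, 1.7, 3.6]
gripper_width: 0.603
```

Request:
move_arm(
  gripper=[0.3,0.3],
  xyz=[
    [0.04,0.03,0.05],
    [0.04,0.03,0.1],
  ],
  twist=[0,0],
)

```text
t: 11.92
eef_pos: [0.4963, 0.0198, 0.1142]
tool_rot: [0.0, 0.105, 0.994, -0.0]
contact_force: [-1.0, -1.2, 3.9]
gripper_width: 0.604
```

Request:
move_arm(
  gripper=[0.3,0.3],
  xyz=[
    [0,0,0.05],
    [0,0,0.1],
  ],
  twist=[0,0],
)

```text
t: 12.08
eef_pos: [0.4963, 0.0198, 0.1133]
tool_rot: [0.0, 0.105, 0.994, -0.0]
contact_force: [-0.8, -0.1, 5.7]
gripper_width: 0.606
```

```bash
python3 -c "
from h import *
to([.497,.0196,.12],78)
"
```

```text
t 12.08 pos [0.4963 0.0198 0.1133] yawY 77.96 tilt [ 6.e-04 -2.e-04 -1.e+00] F [-0.76 -0.07  5.72] M [-0.03  0.13  0.05] g 0.606
shift cm [-0.07 -0.   -0.67] twist for yaw -0.001
```

Request:
move_arm(
  gripper=[0.3],
  xyz=[
    [0,0,0.03],
  ],
  twist=[0],
)

```text
t: 12.17
eef_pos: [0.4963, 0.0199, 0.1131]
tool_rot: [0.0, 0.105, 0.994, 0.0]
contact_force: [0.8, -0.8, 5.2]
gripper_width: 0.608
```

Request:
move_arm(
  gripper=[0.3],
  xyz=[
    [0,0,0.03],
  ],
  twist=[0],
)

```text
t: 12.25
eef_pos: [0.4964, 0.0199, 0.1128]
tool_rot: [0.0, 0.105, 0.994, 0.0]
contact_force: [-1.4, -0.0, 5.9]
gripper_width: 0.606
```

```bash
python3 -c "
from h import *
to([.497,.0196,.12],78)
"
```

```text
t 12.25 pos [0.4964 0.0199 0.1128] yawY 77.96 tilt [ 8.e-04  0.e+00 -1.e+00] F [-1.37 -0.02  5.93] M [-0.04  0.17  0.07] g 0.606
shift cm [-0.07 -0.02 -0.72] twist for yaw -0.001
```

Request:
move_arm(
  gripper=[0.3],
  xyz=[
    [0,0,0.05],
  ],
  twist=[0],
)

```text
t: 12.33
eef_pos: [0.4965, 0.02, 0.1124]
tool_rot: [0.0, 0.105, 0.994, 0.0]
contact_force: [-1.0, 0.2, 6.2]
gripper_width: 0.605
```

Request:
move_arm(
  gripper=[0.3],
  xyz=[
    [0,0,0.05],
  ],
  twist=[0],
)

```text
t: 12.42
eef_pos: [0.4966, 0.0201, 0.1119]
tool_rot: [0.001, 0.105, 0.994, 0.0]
contact_force: [-0.9, -0.3, 6.5]
gripper_width: 0.605
```

```bash
python3 -c "
from h import *
to([.497,.0196,.12],78)
"
```

```text
t 12.42 pos [0.4966 0.0201 0.1119] yawY 77.97 tilt [ 1.1e-03  2.0e-04 -1.0e+00] F [-0.88 -0.28  6.51] M [0.13 0.21 0.02] g 0.605
shift cm [-0.05 -0.04 -0.81] twist for yaw -0.001
```

```bash
python3 -c "
from h import *
d=read_camera('scene')
to([.497,.0196,.12],78)
o=get_obs(); zu=o['eef_pos'][2]-.0763
uv=proj(d,[*o['eef_pos'][:2],zu+.012])
hu=clayhull2(d,uv,name='pics/m13.png'); m=cylhull(d,*o['eef_pos'][:2],zu,.024,.027); print(hu.min(0),hu.max(0),m.min(0),m.max(0))
print(fitcyl(d,hu,o['eef_pos'][:2],zu,.024,.027))
u,v=int(uv[0]),int(uv[1])
p=d['pixels'][v-25:v+25,u-25:u+25,::-1]; cv2.imwrite('pics/s13.png',cv2.resize(p,None,fx=12,fy=12,interpolation=cv2.INTER_CUBIC))
"
```

```text
t 12.47 pos [0.4966 0.0201 0.1119] yawY 77.97 tilt [ 1.2e-03  3.0e-04 -1.0e+00] F [-0.01 -0.35  5.69] M [ 0.1   0.06 -0.02] g 0.601
shift cm [-0.06 -0.04 -0.81] twist for yaw -0.001
[303.4375 161.4375] [322.6875 182.1875] [303.53577 160.97418] [322.86624 181.6781 ]
(array([0.49782293, 0.01945652]), 328.6875, 331.17307701846585)
```

View pics/s13.png

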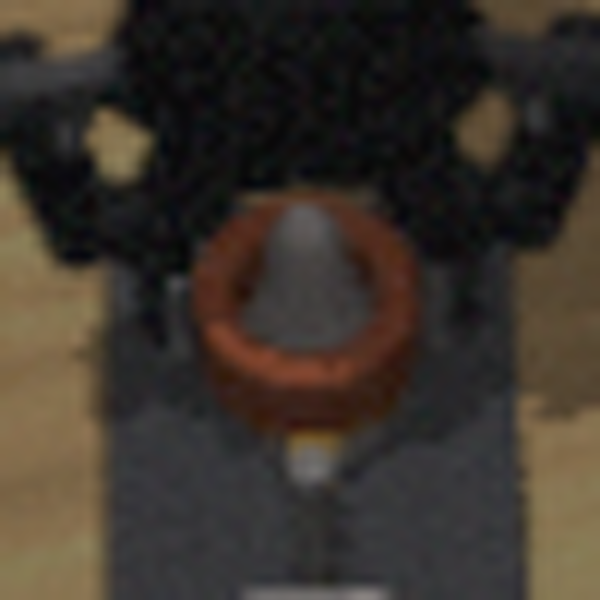

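Request:
move_arm(
  gripper=[0.3],
  xyz=[
    [-0.03,0.02,0.05],
  ],
  twist=[0],
)

```text
t: 12.55
eef_pos: [0.4967, 0.0202, 0.1115]
tool_rot: [0.0, 0.105, 0.994, 0.0]
contact_force: [-2.0, -0.1, 9.6]
gripper_width: 0.601
```

Request:
move_arm(
  gripper=[0.3],
  xyz=[
    [0,0,0.05],
  ],
  twist=[0],
)

```text
t: 12.63
eef_pos: [0.4968, 0.0203, 0.1112]
tool_rot: [0.0, 0.105, 0.994, 0.0]
contact_force: [-3.4, 0.7, 15.0]
gripper_width: 0.601
```

```bash
python3 -c "
from h import *
to([.497,.0196,.12],78)
"
```

```text
t 12.63 pos [0.4968 0.0203 0.1112] yawY 77.97 tilt [ 7.e-04  3.e-04 -1.e+00] F [-3.44  0.71 15.02] M [ 0.06  0.74 -0.05] g 0.601
shift cm [-0.04 -0.06 -0.88] twist for yaw -0.0
```

Request:
move_arm(
  gripper=[0.3],
  xyz=[
    [0,0,0],
  ],
  twist=[0],
)

```text
t: 12.72
eef_pos: [0.4968, 0.0203, 0.1112]
tool_rot: [0.0, 0.105, 0.994, 0.0]
contact_force: [-2.0, -0.3, 9.9]
gripper_width: 0.604
```

```bash
python3 -c "
from h import *
d=read_camera('scene')
to([.497,.0196,.12],78)
o=get_obs(); zu=o['eef_pos'][2]-.0763
uv=proj(d,[*o['eef_pos'][:2],zu+.012])
hu=clayhull2(d,uv); m=cylhull(d,*o['eef_pos'][:2],zu,.024,.027); print(hu.min(0),hu.max(0),m.min(0),m.max(0))
print(fitcyl(d,hu,o['eef_pos'][:2],zu,.024,.027))
"
```

```text
t 12.77 pos [0.4968 0.0203 0.1112] yawY 77.97 tilt [ 9.e-04  3.e-04 -1.e+00] F [-2.66  0.1   9.46] M [0.01 0.48 0.05] g 0.604
shift cm [-0.04 -0.06 -0.88] twist for yaw -0.001
[303.6875 161.6875] [323.0625 182.3125] [303.6161  161.16228] [322.93677 181.85802]
(array([0.49808927, 0.01984321]), 326.03125, 330.8803900438361)
```

Request:
move_arm(
  gripper=[0.3,0.3],
  xyz=[
    [0.03,0,0.02],
    [0.03,0,0.02],
  ],
  twist=[0,0],
)

```text
t: 12.93
eef_pos: [0.4967, 0.0203, 0.1112]
tool_rot: [0.001, 0.105, 0.994, 0.0]
contact_force: [-2.4, -0.3, 10.5]
gripper_width: 0.603
```

```bash
python3 -c "
from h import *
to([.497,.0196,.12],78)
"
```

```text
t 12.93 pos [0.4967 0.0203 0.1112] yawY 77.97 tilt [ 1.5e-03  4.0e-04 -1.0e+00] F [-2.37 -0.32 10.54] M [-0.02  0.48  0.04] g 0.603
shift cm [-0.05 -0.07 -0.88] twist for yaw -0.001
```

Request:
move_arm(
  gripper=[0.3,0.3,0.3,0.3,0.3],
  xyz=[
    [0,0,-0.4],
    [0,0,-1.2],
    [0,0,-2.2],
    [0,0,-3.2],
    [0,0,-4.2],
  ],
  twist=[0,0,0,0,0],
)

```text
t: 13.35
eef_pos: [0.4961, 0.0202, 0.1535]
tool_rot: [0.0, 0.105, 0.994, 0.0]
contact_force: [0.5, -0.0, -1.3]
gripper_width: 0.606
```

Request:
move_arm(
  gripper=[0.3,0.3,0.3,0.3,0.3],
  xyz=[
    [0,0,-1.5],
    [0,0,-3],
    [0,0,-4.5],
    [0,0,-5.5],
    [0,0,-5.5],
  ],
  twist=[0,0,0,0,0],
)

```text
t: 13.77
eef_pos: [0.4973, 0.0203, 0.21]
tool_rot: [0.002, 0.105, 0.994, 0.001]
contact_force: [0.5, -0.2, -1.1]
gripper_width: 0.611
```

```bash
python3 -c "
from h import *
d=read_camera('scene')
to([.467,-.290,.2],78)
crop(d,(313,160),40,'pics/s14.png',8)
print(spot_point('telltale_top','scene')[:2])
o=get_obs(); zu=o['eef_pos'][2]-.0763
uv=proj(d,[*o['eef_pos'][:2],zu+.012])
hu=clayhull2(d,uv,name='pics/m14.png'); print(fitcyl(d,hu,o['eef_pos'][:2],zu,.024,.027))
"
```

```text
t 13.82 pos [0.4967 0.0203 0.2087] yawY 77.98 tilt [ 2.7e-03  6.0e-04 -1.0e+00] F [ 0.2  -0.1  -1.55] M [ 0.01  0.01 -0.01] g 0.608
shift cm [ -3.56 -30.97   0.84] twist for yaw -0.0
[{'centre': [0.4934, 0.0187, 0.0362], 'p': 0.5}]
(array([0.49696115, 0.02072732]), 370.34375, 382.4871798651293)
```

View pics/s14.png

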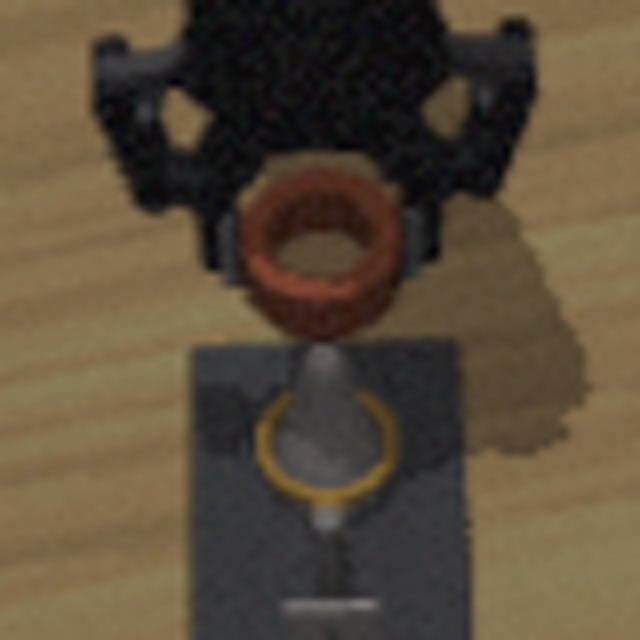

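```bash
cat > peg.py <<'E'
from h import *
for c in ("scene","top"):
    d=read_camera(c)
    for X in ([.467,-.289],[.549,-.2985],[.636,-.305]):
        uv=proj(d,[*X,.028]); u,v=int(round(uv[0])),int(round(uv[1])); h=6; s=8
        p=d["pixels"][v-h:v+h+1,u-h:u+h+1].astype(np.float32).sum(2)
        p=cv2.resize(p,None,fx=s,fy=s,interpolation=cv2.INTER_LINEAR)
        w=p<0.5*(np.percentile(p,80)+p[40:64,40:64].min())
        n,lab,st,ce=cv2.connectedComponentsWithStats(w.astype(np.uint8))
        k=min(range(1,n),key=lambda i:np.hypot(*(ce[i]-52))-st[i,4]*.02)
        cc=(ce[k]+.5)/s-.5+[u-h,v-h]
        f=lambda q: cen(cylhull(d,q[0],q[1],.020,.016,.007))[0]-cc
        print(c,X,least_squares(f,X,diff_step=1e-3).x.round(4),st[k,4]/64,round(cen(cylhull(d,*X,.02,.016,.007))[1],1))
E
python3 peg.py
```

```text
scene [0.467, -0.289] [ 0.4674 -0.2872] 25.359375 33.5
scene [0.549, -0.2985] [ 0.5526 -0.2967] 28.6875 35.1
scene [0.636, -0.305] [ 0.6382 -0.3058] 29.5625 37.0
top [0.467, -0.289] [ 0.4649 -0.2874] 26.875 30.2
top [0.549, -0.2985] [ 0.55   -0.2965] 28.5625 29.7
top [0.636, -0.305] [ 0.6355 -0.3058] 26.6875 29.8
```

Request:
move_arm(
  gripper=[0.3,0.3,0.3,0.3,0.3],
  xyz=[
    [-0.3,-2.5,0],
    [-0.7,-6,0],
    [-1.1,-9.5,0],
    [-1.5,-13,0],
    [-1.9,-16.5,0],
  ],
  twist=[0,0,0,0,0],
)

```text
t: 14.38
eef_pos: [0.4794, -0.1465, 0.2065]
tool_rot: [-0.001, 0.104, 0.995, 0.0]
contact_force: [0.2, -0.8, -0.6]
gripper_width: 0.603
```

Request:
move_arm(
  gripper=[0.3,0.3,0.3,0.3,0.3],
  xyz=[
    [-0.4,-3.5,0],
    [-0.8,-7,0],
    [-1.2,-10.5,0],
    [-1.6,-13.5,0],
    [-1.6,-14,0],
  ],
  twist=[0,0,0,0,0],
)

```text
t: 14.8
eef_pos: [0.4647, -0.2915, 0.2067]
tool_rot: [-0.001, 0.108, 0.994, -0.002]
contact_force: [1.8, -0.4, -0.2]
gripper_width: 0.609
```

```bash
python3 -c "
from h import *
d=read_camera('scene')
d=read_camera('scene')
to([.467,-.290,.15],78)
"
```

```text
t 14.9 pos [ 0.4656 -0.287   0.2064] yawY 77.76 tilt [-0.002  0.    -1.   ] F [-0.4   0.42 -0.32] M [ 0.01 -0.02 -0.04] g 0.601
shift cm [-0.21 -0.26  5.63] twist for yaw -0.004
```

Request:
move_arm(
  gripper=[0.3,0.3,0.3,0.3,0.3],
  xyz=[
    [0,0,1.5],
    [0,0,3.5],
    [0,0,5.5],
    [0,0,6.5],
    [0,0,6.5],
  ],
  twist=[0,0,0,0,0],
)

```text
t: 15.32
eef_pos: [0.4658, -0.2829, 0.1398]
tool_rot: [-0.003, 0.104, 0.995, 0.001]
contact_force: [-0.5, 0.1, -0.7]
gripper_width: 0.611
```

```bash
python3 -c "
from h import *
d=read_camera('scene')
to([.466,-.2875,.1],78)
o=get_obs(); zu=o['eef_pos'][2]-.0763
uv=proj(d,[*o['eef_pos'][:2],zu+.012]); print(uv)
hu=clayhull2(d,uv,name='pics/m15.png'); print(fitcyl(d,hu,o['eef_pos'][:2],zu,.024,.027))
crop(d,uv,35,'pics/s15.png',8)
"
```

```text
t 15.37 pos [ 0.4664 -0.2837  0.1413] yawY 78.08 tilt [-0.0028  0.0018 -1.    ] F [-0.51  0.37 -0.06] M [-0.02  0.   -0.04] g 0.604
shift cm [-0.05 -0.38  4.13] twist for yaw 0.001
[201.53782048 180.88322394]
(array([ 0.47034062, -0.28550121]), 329.0390625, 372.8938016638858)
```

View pics/s15.png

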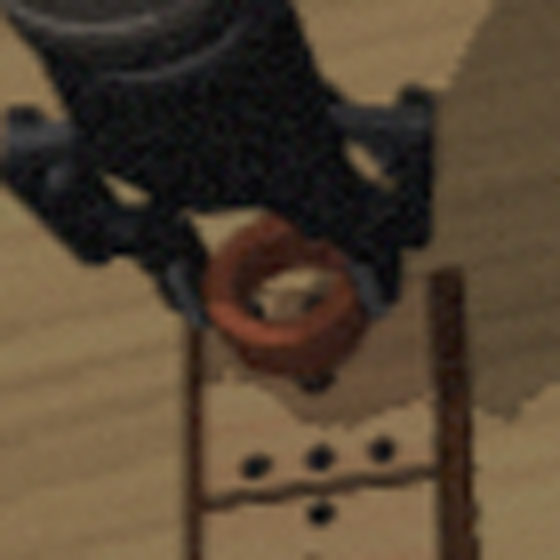

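Request:
move_arm(
  gripper=[0.3,0.3,0.3,0.3,0.3],
  xyz=[
    [0,-0.2,0.8],
    [0,-0.35,1.6],
    [0,-0.35,2.0],
    [0,-0.35,2.0],
    [0,-0.35,2.0],
  ],
  twist=[0,0,0,0,0],
)

```text
t: 15.78
eef_pos: [0.4659, -0.2889, 0.1223]
tool_rot: [-0.0, 0.105, 0.994, 0.0]
contact_force: [0.5, -0.7, -0.5]
gripper_width: 0.604
```

```bash
python3 -c "
from h import *
d=read_camera('scene')
to([.466,-.2875,.0985],78)
o=get_obs(); zu=o['eef_pos'][2]-.0763
uv=proj(d,[*o['eef_pos'][:2],zu+.012]); print(uv)
crop(d,uv,35,'pics/s16.png',8)
"
```

```text
t 15.83 pos [ 0.4661 -0.2889  0.1226] yawY 77.97 tilt [ 2.e-04 -0.e+00 -1.e+00] F [ 0.68 -0.68  0.02] M [ 0.07  0.01 -0.04] g 0.604
shift cm [0.04 0.13 2.41] twist for yaw -0.001
[201.34557282 184.87935844]
```

View pics/s16.png

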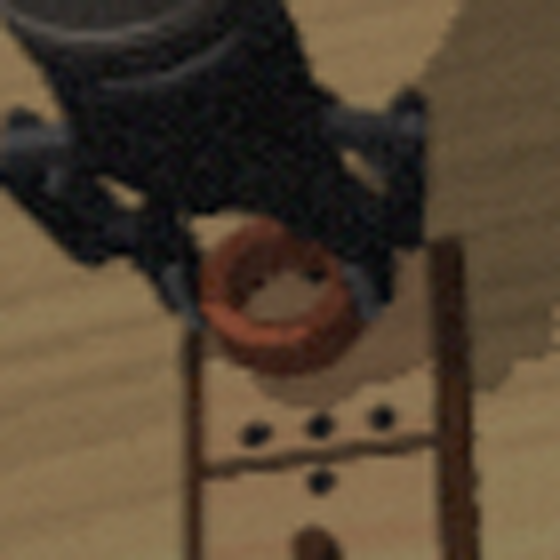

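```bash
python3 -c "
from h import *
d=read_camera('scene')
f=lambda X:(proj(d,X)-[201-35,184-35])*8+4
print('proptop',f([.4661,-.2889,.0705]),'under',f([.4661,-.2889,.0465]),'pegtop',f([.466,-.2875,.036]),'foot',f([.466,-.2875,.02]))
print('1dot peg top',f([.551,-.2966,.036]), f([.637,-.3058,.036]))
o=get_obs(); zu=o['eef_pos'][2]-.0763
uv=proj(d,[*o['eef_pos'][:2],zu+.012])
hu=clayhull2(d,uv,name='pics/m16.png'); print(hu.min(0),hu.max(0));m=cylhull(d,*o['eef_pos'][:2],zu,.024,.027); print(m.min(0),m.max(0)); print(fitcyl(d,hu,o['eef_pos'][:2],zu,.024,.027))
print((hu.max(0)+hu.min(0))/2, (m.max(0)+m.min(0))/2)
"
```

```text
proptop [277.66845597 271.90154   ] under [295.27850315 308.98288005] pegtop [306.76610126 323.65599656] foot [317.93697056 347.28956452]
1dot peg top [311.41199528 538.11668062] [316.49919598 771.93682366]
[190.1875 175.4375] [211.0625 196.0625]
[190.18753 174.2334 ] [212.23132 195.5905 ]
(array([ 0.47004362, -0.29220979]), 323.765625, 363.2940621735761)
[200.625 185.75 ] [201.20943 184.91196]
```

View pics/m16.png

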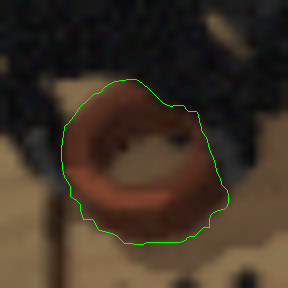

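Request:
move_arm(
  gripper=[0.3,0.3,0.3,0.3,0.3],
  xyz=[
    [0.04,0.1,0.4],
    [0.04,0.1,1],
    [0.04,0.1,1.6],
    [0.04,0.1,2.1],
    [0.04,0.1,2.2],
  ],
  twist=[0,0,0,0,0],
)

```text
t: 16.3
eef_pos: [0.4653, -0.2874, 0.0991]
tool_rot: [-0.001, 0.105, 0.995, 0.0]
contact_force: [0.6, 1.2, -0.3]
gripper_width: 0.606
```

Request:
move_arm(
  gripper=[0.3,0.3],
  xyz=[
    [0,0,0.05],
    [0,0,0.1],
  ],
  twist=[0,0],
)

```text
t: 16.47
eef_pos: [0.4658, -0.2878, 0.0992]
tool_rot: [-0.0, 0.105, 0.994, 0.0]
contact_force: [0.0, -0.8, -0.1]
gripper_width: 0.605
```

```bash
python3 -c "
from h import *
d=read_camera('scene')
to([.466,-.2875,.0963],78)
crop(d,(201,190),35,'pics/s17.png',8)
"
```

```text
t 16.52 pos [ 0.4659 -0.2878  0.0993] yawY 77.97 tilt [-0. -0. -1.] F [-0.07 -0.19 -1.02] M [ 0.01 -0.06  0.05] g 0.606
shift cm [-0.    0.03  0.3 ] twist for yaw -0.0
```

View pics/s17.png

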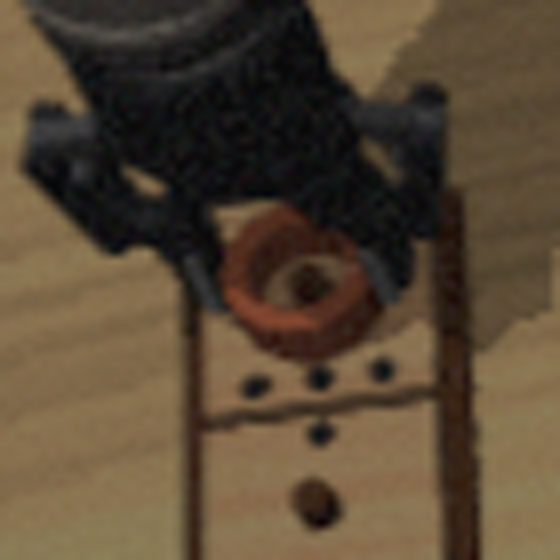

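Request:
move_arm(
  gripper=[0.3,0.3,0.3],
  xyz=[
    [0,0,0.1],
    [0,0,0.2],
    [0,0,0.25],
  ],
  twist=[0,0,0],
)

```text
t: 16.77
eef_pos: [0.4659, -0.2877, 0.0969]
tool_rot: [0.0, 0.105, 0.995, -0.0]
contact_force: [0.0, -0.4, -1.5]
gripper_width: 0.604
```

Request:
move_arm(
  gripper=[0.3,0.3],
  xyz=[
    [0,0,0.03],
    [0,0,0.06],
  ],
  twist=[0,0],
)

```text
t: 16.93
eef_pos: [0.4659, -0.2877, 0.0963]
tool_rot: [0.0, 0.105, 0.995, -0.0]
contact_force: [-0.4, -0.4, -1.2]
gripper_width: 0.603
```

Request:
move_arm(
  gripper=[0.3,0.3],
  xyz=[
    [0,0,0.04],
    [0,0,0.08],
  ],
  twist=[0,0],
)

```text
t: 17.1
eef_pos: [0.4659, -0.2878, 0.0962]
tool_rot: [0.0, 0.105, 0.994, 0.0]
contact_force: [-3.8, 3.1, 13.8]
gripper_width: 0.607
```

Request:
move_arm(
  gripper=[0.3],
  xyz=[
    [0,0,0.04],
  ],
  twist=[0],
)

```text
t: 17.18
eef_pos: [0.4659, -0.2877, 0.0962]
tool_rot: [0.0, 0.105, 0.994, 0.0]
contact_force: [-4.3, 3.4, 18.1]
gripper_width: 0.606
```

Request:
move_arm(
  gripper=[0.3,0.3],
  xyz=[
    [0,0,-0.08],
    [0,0,-0.1],
  ],
  twist=[0,0],
)

```text
t: 17.35
eef_pos: [0.466, -0.2878, 0.0964]
tool_rot: [0.0, 0.105, 0.995, -0.0]
contact_force: [0.3, -0.4, -0.3]
gripper_width: 0.603
```

Request:
move_arm(
  gripper=[0.3,0.64,0.7,0.8,1],
  xyz=[
    [0,0,0.03],
    [0,0,0.03],
    [0,0,0.03],
    [0,0,0.03],
    [0,0,0.03],
  ],
  twist=[0,0,0,0,0],
)

```text
t: 17.77
eef_pos: [0.4658, -0.2877, 0.0956]
tool_rot: [-0.0, 0.105, 0.995, 0.0]
contact_force: [-0.2, 0.4, 0.8]
gripper_width: 0.922
```

Request:
move_arm(
  gripper=[1,1,1,1],
  xyz=[
    [0,0,0],
    [0,0,0],
    [0,0,0],
    [0,0,0],
  ],
  twist=[0,0,0,0],
)

```text
t: 18.1
eef_pos: [0.4659, -0.2877, 0.0957]
tool_rot: [-0.0, 0.105, 0.995, 0.0]
contact_force: [0.1, 0.2, 0.5]
gripper_width: 0.998
```

Request:
move_arm(
  gripper=[1,1,1,1,1],
  xyz=[
    [0,0,-1],
    [0,0,-2.5],
    [0,0,-5],
    [0,0,-8],
    [0,0,-11],
  ],
  twist=[0,0,0,0,0],
)

```text
t: 18.52
eef_pos: [0.4654, -0.2876, 0.2073]
tool_rot: [-0.0, 0.105, 0.994, 0.0]
contact_force: [0.2, 1.0, 0.2]
gripper_width: 1.0
```

```bash
python3 -c "
from h import *
d=read_camera('scene')
to([.42,-.1,.3],78)
crop(d,(205,190),35,'pics/s18.png',8)
"
```

```text
t 18.57 pos [ 0.468  -0.2894  0.2133] yawY 77.93 tilt [ 0.0078 -0.0034 -1.    ] F [ 1.51 -1.2   3.93] M [-0.06 -0.06  0.01] g 1.004
shift cm [ 8.58 17.5  -8.77] twist for yaw -0.001
```

View pics/s18.png

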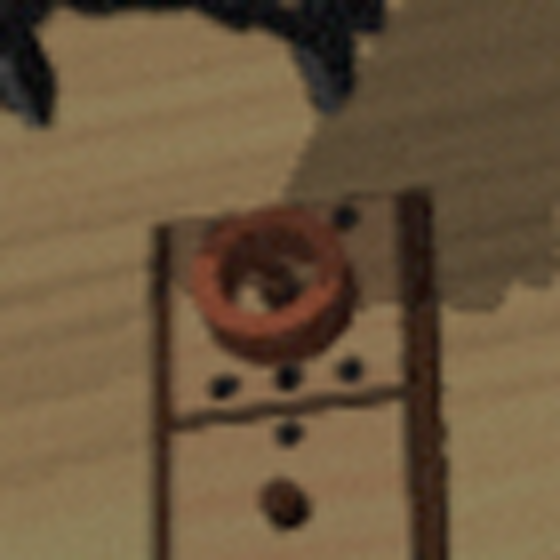

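Request:
move_arm(
  gripper=[1,1,1,1,1],
  xyz=[
    [0,0.5,-2],
    [0,1.5,-4],
    [0,2.5,-6],
    [0,3,-7],
    [0,3,-7],
  ],
  twist=[0,0,0,0,0],
)

```text
t: 18.98
eef_pos: [0.4735, -0.2577, 0.2784]
tool_rot: [0.002, 0.104, 0.995, -0.0]
contact_force: [0.5, 0.8, -0.1]
gripper_width: 1.001
```

Request:
move_arm(
  gripper=[1,1,1,1,1],
  xyz=[
    [0,0,0],
    [0,0,0],
    [0,0,0],
    [0,0,0],
    [0,0,0],
  ],
  twist=[0,0,0,0,0],
)

```text
t: 19.4
eef_pos: [0.4716, -0.2586, 0.2749]
tool_rot: [-0.001, 0.105, 0.994, 0.0]
contact_force: [-0.4, 0.1, -0.3]
gripper_width: 1.0
```

```bash
python3 -c "
from h import *
d=read_camera('scene'); cv2.imwrite('pics/end.png',d['pixels'][:,:,::-1])
uv=proj(d,[.466,-.2875,.032]); hu=clayhull2(d,uv,name='pics/m19.png'); print(fitcyl(d,hu,[.466,-.2875],.020,.024,.027))
print([np.round(x['centre'],3) for x in spot_point('telltale_top','scene')[:1]],[np.round(x['centre'],3) for x in spot_point('prop_a','scene')[:3]])
to([.42,-.1,.3],78)
"
```

```text
(array([ 0.46678929, -0.28865697]), 305.9453125, 347.6239825265948)
[array([0.495, 0.019, 0.036])] [array([0.767, 0.129, 0.039]), array([0.781, 0.234, 0.038]), array([ 0.468, -0.291,  0.023])]
t 19.55 pos [ 0.472  -0.2585  0.2754] yawY 77.96 tilt [-6.e-04  2.e-04 -1.e+00] F [-0.14 -0.89  0.13] M [ 0.01 -0.03 -0.08] g 0.997
shift cm [ 8.39 14.42 -2.45] twist for yaw -0.001
```

View pics/end.png

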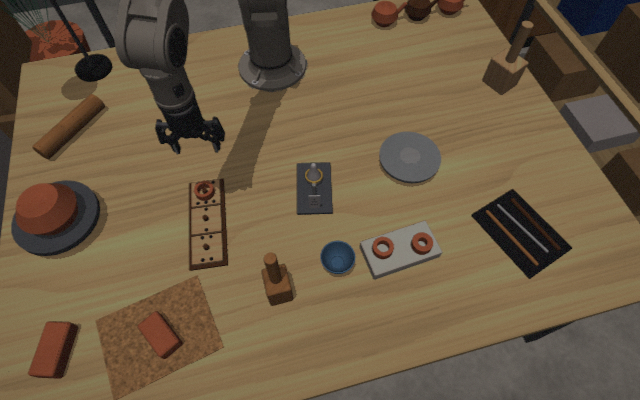

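The picture shows the prop over the three-dot peg at (205,188). The tell-tale plate is low on the gauge at (314,176). The two other props, the bowl and the mallet are where they started, and the arm is clear of everything.

```bash
python3 -c "
from station import *
print(hand_in())"
```

```text
the job is handed in; nothing more can be done
None
```

I sized the prop, which stopped on the bottom step (three). I then set it over the three-dot peg, let go and handed the job in at about 19.6 s of the 43 s limit.

- **Sizing:** The prop pushed the tell-tale down ahead of it. It stopped with its underside about 35 mm above the table, inside the bottom step's 29 to 39 mm range. I held about 10 N at the stop, with a brief 15 N reading at the wrist. It did not sink further when nudged, so I took it as home. There was a sideways force of 2 to 3 N while pressing, so it was slightly off-centre.
- **Tell-tale:** After I lifted the prop off, the network put the plate's top at 36 mm, which is about 40 mm of travel. It read the same in the last picture, and both values agree with step three.
- **Placing:** The prop went onto the block harder than I meant. The wrist read up to 18 N before I backed off and opened the gripper. The last picture shows it flat over the three-dot peg, about 1 to 2 mm from the peg's axis.
- **Disagreements:** Before sizing, I judged the bore in the picture to be about 30 mm, which would mean the middle step. The force, the stop height and the tell-tale all said the bottom step, so I went by those.
- **Not checked:** In the last picture the other two props, the bowl and the mallet stand where they began. I could not inspect the clay itself for chips.

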